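# Empty the tilting tub at the grinder bench

### The job

Empty the green tilting tub: first pull every punch out of its tool block and stand each upright in a well of the wooden caddy. Then use the red crank bar to tip the tub so that all the brass bushings drop into the bin that is empty, not the one that holds the black brackets, and stand the tub upright again. Leave the brackets, the glue can and the tape as they are.

Things in the scene. Friction and masses are not known exactly. Their poses are not given: they have to be found in the camera images.
- stand: Fixed green stand that carries the tilting tub between two uprights 36 mm wide and 160 mm tall, centred 89 mm either side along its x axis. Origin: table level, below the middle of the tub; the hinge runs along its x axis 145 mm up; +y is one side and -y the other, a bin on each. Its place and yaw vary.
- hinge (a point): Point on the tub's hinge line at the middle of the tub, 145 mm over the table, on the stand (axes as the stand's).
- tub (a joint): Tilt of the green tub about the hinge (rad): 0 upright, positive tips its mouth to the stand's +y side, negative to -y; stops at -2.1 and 2.1. The bushings slide out at about 1.8 to 2.1. Counterweighted, with a stiff hinge (0.25 N m; up to 10 N at the bar): upright or nearly so it stays as left, but a hard sideways push turns it.
- cell_block (a point): Centre of the top of the black tool block (38 by 150 mm) in the tub's +x end (turns with the tub): four square cells 22 mm wide and 60 mm deep in a row along y, 38 mm apart, two either side of the point. The point is 56 mm from the tub's middle along the stand's +x, 221 mm over the table when upright.
- crank_grip (a point): Middle of the red crank bar that turns the tub: 12 mm thick, about 28 mm free to each side, parallel to the hinge, 165 mm from the tub's middle along the stand's -x. Fixed to the tub on an arm 70 mm from the hinge line: at tilt a it is 70*sin(a) mm towards +y and 70*cos(a) mm above the hinge. A round bar: it can turn within the fingers.
- tub_floor (a point): Centre of the tub's inner floor where the bushings lie, 108 by 86 mm, 17 mm from the tub's middle along -x (turns with the tub; z axis out of the mouth). The tub is 150 mm long (x), 72 mm high, 90 mm wide (y) at the bottom and 148 at the mouth, its long walls flared by 20 degrees, walls 4 mm, its underside 4 mm above the hinge line, its rim 221 mm over the table.
- caddy: Loose wooden tool caddy, 206 (x) by 58 (y) by 75 mm high, 0.9 kg, with four square wells 36 mm wide and 66 mm deep in a row along its x axis, at x = -75, -25, 25 and 75 mm. Origin: centre of its underside; z up.
- bin_a: One of two like grey bins that stand either side of the stand, partly below the tub: fixed, 130 (x) by 180 (y) by 36 mm high, walls and floor 4 mm. Origin: centre of its underside. Which of the two stands on which side varies; look which holds the brackets.
- bin_b: The other grey bin, same form and frame as bin_a.
- tool0: Hand punch with a red handle, upright in a cell of the tool block at the start, leaning up to 12 degrees. 150 mm long, 100 g: steel shank 14 mm thick and 64 mm long, then a round handle 24 mm thick and 86 mm long. Origin: centre of the shank's free end; z axis along the tool to the handle (handle at z = 64 to 150 mm). May be absent.
- tool1: Hand punch with a blue handle, upright in a cell of the tool block at the start, leaning up to 12 degrees. 150 mm long, 100 g: steel shank 14 mm thick and 64 mm long, then a round handle 24 mm thick and 86 mm long. Origin: centre of the shank's free end; z axis along the tool to the handle (handle at z = 64 to 150 mm). May be absent.
- tool2: Hand punch with a yellow handle, upright in a cell of the tool block at the start, leaning up to 12 degrees. 150 mm long, 100 g: steel shank 14 mm thick and 64 mm long, then a round handle 24 mm thick and 86 mm long. Origin: centre of the shank's free end; z axis along the tool to the handle (handle at z = 64 to 150 mm). May be absent.
- tool3: Hand punch with a white handle, upright in a cell of the tool block at the start, leaning up to 12 degrees. 150 mm long, 100 g: steel shank 14 mm thick and 64 mm long, then a round handle 24 mm thick and 86 mm long. Origin: centre of the shank's free end; z axis along the tool to the handle (handle at z = 64 to 150 mm). May be absent.
- bush0_center (a point): Centre of a brass bushing, a cylinder 32 mm in diameter and 34 mm long, 90 g, its axis the point's z axis; in the tub at the start. May be absent.
- bush1_center (a point): Centre of a brass bushing, a cylinder 32 mm in diameter and 34 mm long, 90 g, its axis the point's z axis; in the tub at the start. May be absent.
- bush2_center (a point): Centre of a brass bushing, a cylinder 32 mm in diameter and 34 mm long, 90 g, its axis the point's z axis; in the tub at the start. May be absent.
- bush3_center (a point): Centre of a brass bushing, a cylinder 32 mm in diameter and 34 mm long, 90 g, its axis the point's z axis; in the tub at the start. May be absent.
- bush4_center (a point): Centre of a brass bushing, a cylinder 32 mm in diameter and 34 mm long, 90 g, its axis the point's z axis; in the tub at the start. May be absent.
- bracket0: Black L-shaped bracket lying in one of the bins, 80 by 36 mm, 48 mm high. Origin: middle of its underside.
- bracket1: Black L-shaped bracket lying in one of the bins, 80 by 36 mm, 48 mm high. Origin: middle of its underside.
- glue_can: Bystander: orange can, 66 mm in diameter, 100 mm tall. Origin: centre of its underside.
- tape: Bystander: roll of tape lying flat, 100 mm in diameter, 40 mm high. Origin: centre of its underside.

How it is judged (in metres and radians):
On the way, in this order (a step that is already met when the one before it is completed fails the run):
1. every punch stands in a well of the caddy, before the tub is emptied (x of tool0 in the frame of caddy between -0.098 and 0.098 m and y of tool0 in the frame of caddy between -0.026 and 0.026 m and z of each of tool0, tool1, tool2, tool3 in the frame of caddy below 0.03 m and angle between each of tool0, tool1, tool2, tool3's own z axis and vertical below 0.45 rad and x of tool1 in the frame of caddy between -0.098 and 0.098 m and y of tool1 in the frame of caddy between -0.026 and 0.026 m and x of tool2 in the frame of caddy between -0.098 and 0.098 m and y of tool2 in the frame of caddy between -0.026 and 0.026 m and x of tool3 in the frame of caddy between -0.098 and 0.098 m and y of tool3 in the frame of caddy between -0.026 and 0.026 m), for 0.2 s.
2. the tub is tipped over ((value of joint tub above 1.5 rad or value of joint tub below -1.5 rad)), for 0.1 s.
3. the tub stands upright again (value of joint tub between -0.15 and 0.15 rad), for 0.2 s.
At the end, for the whole second after the job is handed in: Each punch in a caddy well (shank end under 30 mm above the caddy's underside, lean under 0.45 rad), caddy flat; each bushing in the bin without brackets (centre inside its outline, under 75 mm above its underside); tub still and within 0.15 rad of upright (all of step 1 and all of step 3 and x of bush0_center in the frame of bin_b between -0.065 and 0.065 m and y of bush0_center in the frame of bin_b between -0.09 and 0.09 m and z of each of bush0_center, bush1_center, bush2_center, bush3_center, bush4_center in the frame of bin_b below 0.075 m and x of bush1_center in the frame of bin_b between -0.065 and 0.065 m and y of bush1_center in the frame of bin_b between -0.09 and 0.09 m and x of bush2_center in the frame of bin_b between -0.065 and 0.065 m and y of bush2_center in the frame of bin_b between -0.09 and 0.09 m and x of bush3_center in the frame of bin_b between -0.065 and 0.065 m and y of bush3_center in the frame of bin_b between -0.09 and 0.09 m and x of bush4_center in the frame of bin_b between -0.065 and 0.065 m and y of bush4_center in the frame of bin_b between -0.09 and 0.09 m and velocity of joint tub between -0.1 and 0.1 rad/s and angle between caddy's own z axis and vertical below 0.1 rad); the robot touches nothing.
It fails at once if a bushing gets into the bin that holds the brackets ((x of bush0_center in the frame of bin_a between -0.063 and 0.063 m and y of bush0_center in the frame of bin_a between -0.088 and 0.088 m and z of bush0_center in the frame of bin_a below 0.05 m) or (x of bush1_center in the frame of bin_a between -0.063 and 0.063 m and y of bush1_center in the frame of bin_a between -0.088 and 0.088 m and z of bush1_center in the frame of bin_a below 0.05 m) or (x of bush2_center in the frame of bin_a between -0.063 and 0.063 m and y of bush2_center in the frame of bin_a between -0.088 and 0.088 m and z of bush2_center in the frame of bin_a below 0.05 m) or (x of bush3_center in the frame of bin_a between -0.063 and 0.063 m and y of bush3_center in the frame of bin_a between -0.088 and 0.088 m and z of bush3_center in the frame of bin_a below 0.05 m) or (x of bush4_center in the frame of bin_a between -0.063 and 0.063 m and y of bush4_center in the frame of bin_a between -0.088 and 0.088 m and z of bush4_center in the frame of bin_a below 0.05 m)).
It fails at once if a bracket is moved more than 50 mm (distance of any of bracket0, bracket1 from where it was at the start of the episode above 0.05 m).
It fails at once if the glue can or the tape is moved more than 40 mm (distance of any of glue_can, tape from where it was at the start of the episode above 0.04 m).
Of tool0, tool1, tool2, tool3 only 3 to 4 are there at a start; the rules pass over those that are not, and their reading is None.
Of bush0, bush1, bush2, bush3, bush4 only 3 to 5 are there at a start; the rules pass over those that are not, and their reading is None.
At some moment in a run one of caddy may be knocked a few centimetres aside while the robot is not near it.
It also fails if it takes over 210 s, if anything falls off the work surface, if the arm or the gripper's body presses on something with over 40 N, if the wrist force passes 120 N, or if a joint passes its speed limit or range.

### The arm

A 7-joint arm with a two-finger parallel gripper is mounted at the origin on the work surface. World frame = base frame: x ahead of the robot, y to its left, z up, the work surface at z = 0. Lengths are in m, angles in degrees, forces in N, time in s.
With the tool pointing down it reaches from about 0.425 to 0.875 m from the base axis. Payload 4.7 kg.
Tool frame: the origin (TCP) lies on the centre line of the jaws, within the pads' length; the fingertips stand 17 mm ahead of it and the grasp point (between the pads) lies 2 mm behind it; z points along the fingers, y is the line along which they close (so a half turn about z gives the same grasp; the last joint's range is limited). The gripper opens to 87 mm and grips with 3 to 60 N. Pads are 19 mm wide; open, the fingers measure 117 mm over their backs; the gripper's body (75 mm by 190 mm) begins 51 mm behind the grasp point.
Start: joints at [73.344, 18.392, -4.016, 83.108, 1.295, 78.541, -3.26], TCP at [0.195, -0.62, 0.24] pointing down, gripper open.
Joint ranges: [-163.93, 163.93], [-17.29, 119.83], [-79.2, 71.16], [3.27, 140.29], [-89.18, 269.18], [5.43, 117.66], [-154.24, 154.24]. Speed limits (degrees/s): [147.25, 147.25, 180, 180, 180, 180, 180].

### API

Orientations are given as [roll, pitch, yaw] about the fixed x, y, z axes, in that order (R = Rz(yaw) Ry(pitch) Rx(roll)).
In Python, from cell import env, read_camera gives the robot as it stands.
- The arm moves only by the shell command python3 -m jog 'ROWS' [FORCE]. ROWS is JSON, a list of rows, each a list of 5 numbers: the opening, from 0 (shut) to 1 (fully open), then the shift along the tool's x, y, z each as a share of 0.02 m, from -1 to 1, then the turn about the tool's z as a share of 45 degrees, from -1 to 1. In form: [[gripper, x, y, z, yaw], ...]. A call has 1 to 12 rows; each row shifts and turns the commanded pose from where the row before left it, along the tool's axes as they then stand; what a row does not reach is not made up. A row lasts 1/12 s, in which the tool goes at most 41.7 mm and 7.16 degrees, less where a joint would pass 70% of its speed; a pose out of reach is approached as far as the arm can. A call with a number of a shift or a turn outside -1 to 1 is refused whole. A call with a gripper value outside its range is refused whole. The fingers move at their own pace and stop on an object; FORCE is the grip in N (left out, the last holds). Time passes only in rows, so rows that do not move let the fingers close. It gives the time, the measured TCP pose, the force, the opening and the grip force at its end, in the units of the state.
- env.get_obs(): the state, without advancing time (a new reading comes with each control period).
- read_camera(name): name is "scene" or "side" or "wrist"; returns a dict with "color" (400x640x3 uint8, red, green, blue), "range_z" (400x640 float32, m along the optical axis (not along the pixel's ray), 0 where there is no reading), "mtx" (3x3 intrinsics, pixels), "world_from_camera" (4x4, takes a point from camera to world coordinates); the wrist camera has in their place "T_tool_cam" (4x4, takes a point from camera to tool coordinates, whose origin is the TCP and whose axes are the flange's). Camera axes: x right, y down, z forward; pixel columns grow to the right and rows downward; lengths in m; the calibration is good to about 2 mm. A picture is of the moment at which its call begins: read the wrist's pose just before it.
- env.sign_off(): hands the job in; it is judged then, once.
The state is a dict: "time_s": time; "qpos": joint angles; "joint_velocities": joint speeds; "effort": joint torques, N m; "tool_pos": TCP position; "tool_rot": TCP orientation; "force": force on the tool from outside, world axes, zero at the start; "wrist_torque": the same for the moment, N m; "grip_width": finger opening in m; "grasp_force": force on a finger pad.
Only numpy, scipy, OpenCV 4.12 (cv2) and the standard library are available. Lean on these libraries where they do the work, as an engineer would, in place of code of your own. Each camera call takes 0.05 s, during which the arm holds its last target. There are 200 camera calls.

## Working session

There is one attempt and no reset: what is moved stays moved. The work goes in short steps, Python scripts to look and compute and a shell command to move; the robot and the scene stay as the last step left them, time stands still between calls to the robot, and variables do not carry over. Pictures are saved under pics/ and viewed, at most 14 in all, crops included, and the job is handed in when it is done.

```bash
ls; mkdir -p pics; cat > h.py <<'E'
import numpy as np, cv2
from cell import env, read_camera
from scipy.spatial.transform import Rotation as R
def toolT():
    o=env.get_obs(); T=np.eye(4); T[:3,:3]=R.from_euler('xyz',o['tool_rot'],degrees=True).as_matrix(); T[:3,3]=o['tool_pos']; return T
def cam(n):
    T=toolT() if n=='wrist' else None
    c=read_camera(n)
    c['W']=T@c['T_tool_cam'] if n=='wrist' else c['world_from_camera']
    return c
def cloud(c):
    z=c['range_z']; h,w=z.shape; u,v=np.meshgrid(np.arange(w),np.arange(h)); K=c['mtx']
    P=np.stack([(u-K[0,2])/K[0,0]*z,(v-K[1,2])/K[1,1]*z,z],-1)
    return P@c['W'][:3,:3].T+c['W'][:3,3]
def ray(c,u,v):
    d=c['W'][:3,:3]@np.linalg.inv(c['mtx'])@np.array([u,v,1.]); return c['W'][:3,3],d
def onplane(c,u,v,z):
    o,d=ray(c,u,v); return o+d*(z-o[2])/d[2]
def save(c,f): cv2.imwrite(f,c['color'][:,:,::-1])
E
python3 - <<'E'
from h import *
o=env.get_obs(); print(o)
for n in ['scene','side']:
    c=cam(n); save(c,f'pics/{n}0.png'); np.savez(f'/tmp/{n}0.npz',**c); print(n,c['mtx'].round(1).tolist(),c['W'].round(3).tolist())
E
```

```text
pics
{'time_s': 0.0, 'qpos': array([73.34333794, 18.43797849, -4.01441081, 83.17575569,  1.29601317,
       78.54019604, -3.25932157]), 'joint_velocities': array([ 0.04197461, -0.09441953,  0.0251139 , -0.0923952 , -0.00043783,
       -0.02599096,  0.01315603]), 'effort': array([-2.56625881e-04, -4.91290569e+01, -4.04761825e-01, -3.12536860e+01,
       -6.42733625e-02,  4.35307575e-02,  1.66565633e-04]), 'tool_pos': array([ 0.19485308, -0.61955695,  0.23846611]), 'tool_rot': array([-1.79891365e+02,  7.13373336e-03,  1.74662545e+01]), 'force': array([-0.89280715, -0.0076    , -0.23564343]), 'wrist_torque': array([-0.03641892, -0.02274313, -0.0138461 ]), 'grasp_force': 0.0, 'grip_width': 0.0867758686488917}
scene [[436.9, 0.0, 322.6], [0.0, 436.9, 198.6], [0.0, 0.0, 1.0]] [[0.828, 0.391, -0.403, 1.034], [0.561, -0.597, 0.573, -0.708], [-0.017, -0.701, -0.713, 0.948], [0.0, 0.0, 0.0, 1.0]]
side [[401.5, 0.0, 320.0], [0.0, 401.5, 199.4], [0.0, 0.0, 1.0]] [[0.982, -0.126, 0.137, 0.449], [-0.186, -0.67, 0.719, -0.863], [0.002, -0.732, -0.682, 0.905], [0.0, 0.0, 0.0, 1.0]]
```

View pics/scene0.png

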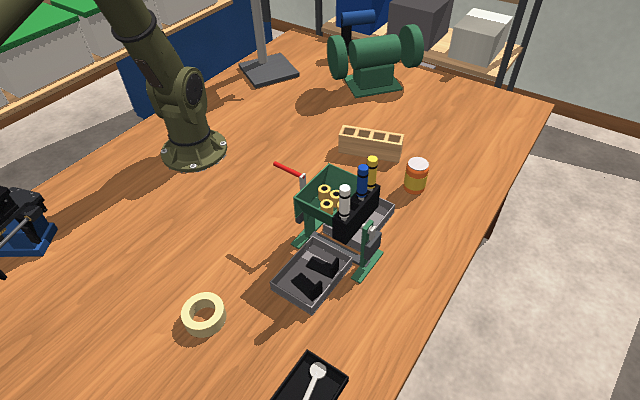

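View pics/side0.png

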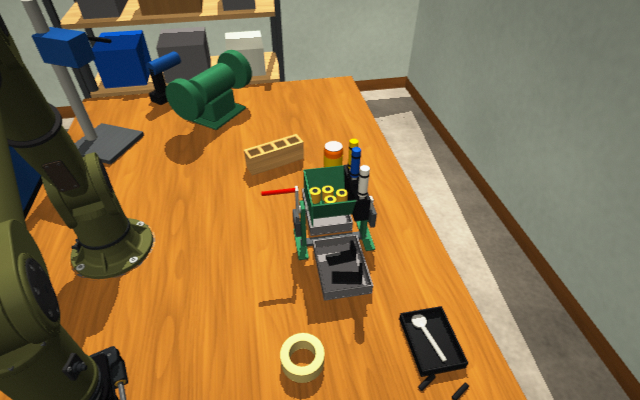

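The scene picture shows the tub at about (335,200), three punches (white 345,200; blue 363,180; yellow 372,170), the red crank at (288,170), the caddy at (370,142) and brackets in the near bin at (315,275). The far bin is therefore the empty one.

```bash
cat >> h.py <<'E'
def hsv(c): return cv2.cvtColor(c['color'],cv2.COLOR_RGB2HSV)
def mask(c,lo,hi): return cv2.inRange(hsv(c),np.array(lo),np.array(hi))>0
COL={'red':((0,150,80),(6,255,255)),'blue':((105,150,50),(125,255,255)),'yellow':((24,200,120),(32,255,255)),'white':((0,0,150),(179,40,255))}
E
python3 - <<'E'
from h import *
for n in ['scene','side']:
    c=dict(np.load(f'/tmp/{n}0.npz')); P=cloud(c)
    near=(P[...,0]>.35)&(P[...,0]<.9)&(P[...,1]>-.35)&(P[...,1]<.4)&(P[...,2]>0.03)&(c['range_z']>0)
    print(n)
    for k,(lo,hi) in COL.items():
        m=mask(c,lo,hi)&near
        if k!='red': m&=(P[...,2]>.2)
        q=P[m]
        if len(q)<5: print(k,len(q)); continue
        q0=q.mean(0); d=np.linalg.svd(q-q0,full_matrices=False)[2][0]; s=(q-q0)@d
        top=q[q[:,2]>np.percentile(q[:,2],99)-.004].mean(0)
        print(k,len(q),q0.round(3),d.round(3),(q0+d*s.min()).round(3),(q0+d*s.max()).round(3),'top',top.round(3),q[:,2].max().round(3))
    # caddy: wood at z .06-.09, y > .0
    z=P[...,2]; m=(abs(z-.075)<.008)&near&(hsv(c)[...,0]<30)&(hsv(c)[...,0]>8)
    nl,lab,st,ce=cv2.connectedComponentsWithStats(m.astype(np.uint8))
    for i in range(1,nl):
        if st[i,4]>60:
            q=P[lab==i]; print('wood',st[i],cv2.minAreaRect((q[:,:2]*1000).astype(np.float32)),np.median(q[:,2]))
    # green rim
    m=mask(c,(60,80,20),(95,255,255))&(z>.21)&(z<.23)&near; q=P[m]
    print('rim',len(q),cv2.minAreaRect((q[:,:2]*1000).astype(np.float32)),np.median(q[:,2]))
    # black block top
    m=(hsv(c)[...,2]<60)&(z>.212)&(z<.23)&near;q=P[m]
    if len(q)>5: print('block',len(q),cv2.minAreaRect((q[:,:2]*1000).astype(np.float32)))
E
```

```text
scene
red 112 [ 0.489 -0.086  0.22 ] [ 1.    -0.019  0.001] [ 0.443 -0.085  0.22 ] [ 0.538 -0.087  0.22 ] top [ 0.489 -0.085  0.221] 0.224
blue 280 [ 0.697 -0.074  0.279] [-0.027  0.057  0.998] [ 0.699 -0.078  0.214] [ 0.696 -0.072  0.314] top [ 0.694 -0.069  0.312] 0.314
yellow 0
white 140 [ 0.684 -0.142  0.285] [ 0.836 -0.318  0.447] [ 0.538 -0.087  0.206] [ 0.71  -0.152  0.298] top [ 0.695 -0.145  0.312] 0.314
wood [338 125  66  23 620] ((508.29522705078125, 321.026123046875), (206.61605834960938, 69.31002807617188), 18.644271850585938) 0.07502612017664428
wood [405 168  23  12  90] ((713.2158813476562, 227.7098388671875), (64.65753936767578, 31.241207122802734), 16.78541374206543) 0.07549622982132947
rim 452 ((619.32861328125, -87.45951843261719), (148.16200256347656, 114.65381622314453), 88.68121337890625) 0.21848839482196197
block 505 ((640.1414184570312, -86.7932357788086), (152.03082275390625, 147.80152893066406), 88.64735412597656)
side
red 125 [ 0.487 -0.089  0.219] [-1.     0.016 -0.001] [ 0.529 -0.09   0.219] [ 0.446 -0.089  0.219] top [ 0.486 -0.089  0.22 ] 0.223
blue 20
[... 229 characters left out ...]
 [ 0.693 -0.036  0.311] 0.313
white 158 [ 0.68  -0.15   0.279] [-0.821  0.334 -0.463] [ 0.706 -0.161  0.294] [ 0.538 -0.093  0.2  ] top [ 0.691 -0.149  0.311] 0.313
wood [243 134  60  27 496] ((504.3746643066406, 316.2952575683594), (206.20689392089844, 66.60887145996094), 18.789819717407227) 0.07386243924955188
wood [323 152  19   8  64] ((697.0027465820312, 222.7772979736328), (24.24553871154785, 62.706485748291016), 73.38121795654297) 0.0743002005395842
rim 391 ((616.800537109375, -90.77628326416016), (150.15281677246094, 113.84896850585938), 89.44688415527344) 0.21818588135794792
block 327 ((634.2939453125, -90.92928314208984), (149.72328186035156, 149.12579345703125), 89.62506866455078)
```

```bash
cat >> h.py <<'E'
def plan(x,y,z,yaw=None):
    "shift to a TCP goal in shares of 20 mm along the tool axes as they stand, and turn in shares of 45 deg"
    T=toolT(); d=T[:3,:3].T@(np.array([x,y,z])-T[:3,3])/.02
    t=0 if yaw is None else -((yaw-env.get_obs()['tool_rot'][2]+180)%360-180)/45
    print('plan shares',d.round(2),'turn',round(t,2)); 
E
python3 -m jog '[[1,0,0,-1,0],[1,0,0,-1,0],[1,0,0,-1,0],[1,0,0,-1,0],[1,0,0,-1,0],[1,0,0,-1,0],[1,0,0,-1,0],[1,0,0,-1,0],[1,0,0,-1,0],[1,0,0,-1,0],[1,0,0,0,0]]' 
python3 - <<'E'
from h import *
plan(.66,-.09,.45,90)
E
```

```text
time_s: 1.02
tool_pos: [0.1953, -0.6208, 0.4437]
tool_rot: [179.6, -0.0, 17.5]
force: [-0.6, -0.2, 0.6]
grip_width: 0.0871
grasp_force: 0.0
plan shares [ 30.13 -18.34  -0.42] turn -1.61
```

```bash
for i in 1; do
python3 -m jog '[[1,1,-0.6,0,0],[1,1,-0.6,0,0],[1,1,-0.6,0,0],[1,1,-0.6,0,0],[1,1,-0.6,0,0],[1,1,-0.6,0,0],[1,1,-0.6,0,0],[1,1,-0.6,0,0],[1,1,-0.6,0,0],[1,1,-0.6,0,0],[1,1,-0.6,0,0],[1,1,-0.6,0,0]]'
python3 -m jog '[[1,1,-0.6,0,0],[1,1,-0.6,0,0],[1,1,-0.6,0,0],[1,1,-0.6,0,0],[1,1,-0.6,0,0],[1,1,-0.6,0,0],[1,1,-0.6,0,0],[1,1,-0.6,0,0],[1,1,-0.6,0,0],[1,1,-0.6,0,0],[1,1,-0.6,0,0],[1,1,-0.6,0,0]]' 
python3 -m jog '[[1,1,-0.6,0,0],[1,1,-0.6,0,0],[1,1,-0.6,0,0],[1,1,-0.6,0,0],[1,1,-0.6,0,0],[1,1,-0.6,0,0],[1,0,0,0,0]]'
python3 -m jog '[[1,0,0,0,-0.15],[1,0,0,0,-0.15],[1,0,0,0,-0.15],[1,0,0,0,-0.15],[1,0,0,0,-0.15],[1,0,0,0,-0.15],[1,0,0,0,-0.15],[1,0,0,0,-0.15],[1,0,0,0,-0.15],[1,0,0,0,-0.15],[1,0,0,0,-0.1],[1,0,0,0,0]]'
done
python3 - <<'E'
from h import *
plan(.66,-.09,.45,90)
c=cam('wrist'); save(c,'pics/w1.png'); print(c['T_tool_cam'].round(3).tolist(),c['mtx'][0]); np.savez('/tmp/w1.npz',**c)
E
```

```text
time_s: 2.02
tool_pos: [0.3812, -0.4095, 0.4383]
tool_rot: [-179.9, 0.0, 17.5]
force: [0.1, -0.2, 0.2]
grip_width: 0.087
grasp_force: 0.0
time_s: 3.02
tool_pos: [0.5669, -0.2003, 0.4382]
tool_rot: [-180.0, 0.1, 17.5]
force: [0.9, 0.5, 0.6]
grip_width: 0.0873
grasp_force: 0.0
time_s: 3.6
tool_pos: [0.6612, -0.0909, 0.4366]
tool_rot: [-179.7, 0.1, 17.9]
force: [0.0, 0.6, -0.4]
grip_width: 0.0871
grasp_force: 0.0
time_s: 4.6
tool_pos: [0.659, -0.097, 0.4384]
tool_rot: [-179.9, 0.0, 89.6]
force: [-0.2, 0.8, 0.3]
grip_width: 0.0868
grasp_force: 0.0
plan shares [ 0.35  0.05 -0.58] turn -0.01
[[0.0, -0.958, -0.288, 0.081], [1.0, 0.0, 0.0, 0.001], [-0.0, -0.288, 0.958, -0.145], [0.0, 0.0, 0.0, 1.0]] [310.91337789   0.         324.15768853]
```

View pics/w1.png

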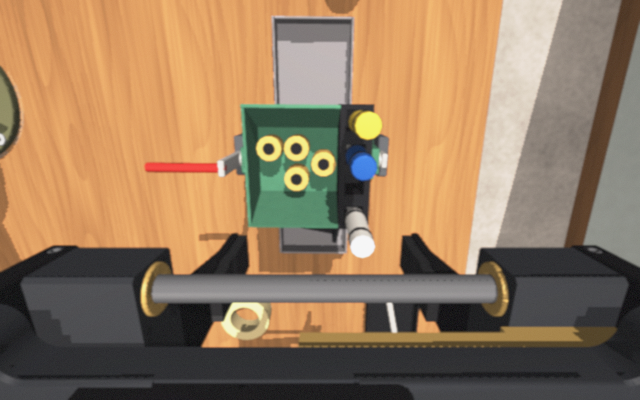

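The wrist view shows the tops of yellow (368,125), blue (362,165) and white (362,243), four bushings, and a free cell at (353,188).

```bash
python3 - <<'E'
from h import *
cs={n:dict(np.load(f'/tmp/{n}.npz')) for n in ['w1','scene0','side0']}
lo={'blue':((105,120,30),(125,255,255)),'yellow':((20,150,90),(34,255,255)),'white':((0,0,90),(179,45,255))}
for k in lo:
    for n,c in cs.items():
        P=cloud(c); m=mask(c,*lo[k])&(abs(P[...,0]-.69)<.045)&(P[...,2]>.23)&(P[...,1]>-.2)&(P[...,1]<.0)
        q=P[m]; t=q[q[:,2]>.306]; 
        if len(t)<5: print(k,n,len(q),len(t)); continue
        (cx,cy),r=cv2.minEnclosingCircle((t[:,:2]*1000).astype(np.float32))
        s=''
        # axis from slices: fit circle radius 12 to points per height
        from scipy.optimize import least_squares
        b=q[(q[:,2]<.303)]
        if len(b)>30:
            f=lambda p:np.hypot(b[:,0]-p[0]-p[2]*(b[:,2]-.27),b[:,1]-p[1]-p[3]*(b[:,2]-.27))-.012
            p=least_squares(f,[cx/1e3,cy/1e3,0,0],loss='soft_l1',f_scale=.001).x; s=p.round(3)
        print(k,n,'top',round(cx),round(cy),'r',round(r,1),'z',t[:,2].mean().round(3),len(t),'axis@.27',s)
c=cs['w1'];P=cloud(c);z=P[...,2]
m=mask(c,(0,150,80),(6,255,255))&(z>.15); q=P[m]; print('bar',q.mean(0).round(3),q.min(0).round(3),q.max(0).round(3))
m=mask(c,(60,80,20),(95,255,255))&(z>.21)&(z<.23);m|=(hsv(c)[...,2]<60)&(z>.212)&(z<.23)&(abs(P[...,0]-.69)<.04); q=P[m]; print('rim',cv2.minAreaRect((q[:,:2]*1000).astype(np.float32)),np.median(q[:,2]))
E
```

```text
blue w1 top 681 -48 r 37.5 z 0.314 527 axis@.27 [ 0.683 -0.052  0.028  0.028]
blue scene0 top 694 -69 r 12.4 z 0.311 70 axis@.27 [ 0.693 -0.067  0.001 -0.006]
blue side0 top 690 -71 r 12.1 z 0.31 50 axis@.27 [ 0.691 -0.07   0.002 -0.002]
yellow w1 top 686 -25 r 26.2 z 0.314 155 axis@.27 [ 0.68  -0.022  0.011 -0.014]
yellow scene0 top 697 -32 r 11.8 z 0.31 43 axis@.27 [ 0.696 -0.031  0.011  0.014]
yellow side0 top 692 -36 r 12.3 z 0.31 47 axis@.27 [ 0.695 -0.037 -0.038  0.116]
white w1 top 679 -86 r 72.5 z 0.498 6908 axis@.27 [ 0.691 -0.125 -0.014  0.008]
white scene0 top 689 -109 r 47.5 z 0.311 84 axis@.27 [ 0.694 -0.144  0.006  0.006]
white side0 top 691 -108 r 51.2 z 0.31 51 axis@.27 [ 0.692 -0.146 -0.001 -0.001]
bar [ 0.489 -0.084  0.221] [ 0.447 -0.089  0.216] [ 0.661 -0.016  0.584]
rim ((640.439453125, -87.83360290527344), (147.29591369628906, 149.7782745361328), 88.67825317382812) 0.22071986066258883
```

```bash
python3 -m jog '[[1,-0.8,0.55,0,0],[1,-0.8,0.55,0,0],[1,-0.85,0.55,0,0],[1,0,0,1,0],[1,0,0,1,0],[1,0,0,0,0]]'
python3 - <<'E'
from h import *
plan(.692,-.146,.287,90)
E
```

```text
time_s: 5.15
tool_pos: [0.6908, -0.1467, 0.3943]
tool_rot: [-179.6, -0.0, 89.3]
force: [-0.3, 0.0, -0.6]
grip_width: 0.0873
grasp_force: 0.0
plan shares [0.03 0.1  5.36] turn -0.02
```

```bash
python3 -m jog '[[1,0,0.1,1,0],[1,0,0,1,0],[1,0,0,1,0],[1,0,0,1,0],[1,0,0,0.7,0],[1,0,0,0.4,0],[1,0,0,0,0],[0,0,0,0,0],[0,0,0,0,0],[0,0,0,0,0],[0,0,0,0,0],[0,0,0,0,0]]' 30
python3 -m jog '[[0,0,0,0,0],[0,0,0,0,0],[0,0,0,0,0],[0,0,0,-0.5,0],[0,0,0,-0.5,0],[0,0,0,-1,0],[0,0,0,-1,0],[0,0,0,-1,0],[0,0,0,-1,0],[0,0,0,-1,0],[0,0,0,-1,0],[0,0,0,0,0]]'
```

```text
time_s: 6.15
tool_pos: [0.6942, -0.1458, 0.2983]
tool_rot: [179.9, 0.0, 89.5]
force: [-0.1, -0.3, 0.7]
grip_width: 0.0611
grasp_force: 0.0
time_s: 7.15
tool_pos: [0.6946, -0.1454, 0.4436]
tool_rot: [179.5, 0.0, 89.4]
force: [0.7, -0.2, 1.7]
grip_width: 0.0002
grasp_force: 0.0
```

The fingers close slower than I assumed, so the grasp missed. I'll check that white still stands and retry from half open.

```bash
python3 -m jog '[[0.55,0,0,1,0],[0.55,0,0,1,0],[0.55,0,0,0,0],[0.55,0,0,0,0],[0.55,0,0,0,0],[0.55,0,0,0,0],[0.55,0,0,0,0],[0.55,0,0,0,0],[0.55,0,0,0,0],[0.55,0,0,0,0]]'
python3 - <<'E'
from h import *
plan(.692,-.146,.287,90)
for n in ['scene','side']:
    c=cam(n);P=cloud(c); z=P[...,2]; m=mask(c,(0,0,150),(179,40,255))&(z>.29)&(z<.325)&(abs(P[...,0]-.69)<.03)&(P[...,1]<-.12)&(P[...,1]>-.18); print(n,m.sum(),P[m].mean(0).round(3),z[m].max())
E
```

```text
time_s: 7.98
tool_pos: [0.694, -0.1458, 0.3978]
tool_rot: [180.0, 0.0, 89.5]
force: [0.7, 0.7, 1.0]
grip_width: 0.0469
grasp_force: 0.0
plan shares [-0.01 -0.1   5.54] turn -0.01
scene 99 [ 0.698 -0.148  0.308] 0.3144793559621418
side 74 [ 0.693 -0.152  0.308] 0.31322301619314696
```

```bash
python3 -m jog '[[0.55,0,0,1,0],[0.55,0,0,1,0],[0.55,0,0,1,0],[0.55,0,0,1,0],[0.55,0,0,1,0],[0.55,0,0,0.7,0],[0.55,0,0,0,0],[0,0,0,0,0],[0,0,0,0,0],[0,0,0,0,0],[0,0,0,0,0],[0,0,0,0,0]]' 30
python3 -m jog '[[0,0,0,0,0],[0,0,0,0,0],[0,0,0,0,0],[0,0,0,0,0],[0,0,0,0,0],[0,0,0,0,0],[0,0,0,0,0]]'
```

```text
time_s: 9.08
tool_pos: [0.6945, -0.1458, 0.2847]
tool_rot: [179.9, 0.0, 89.5]
force: [0.9, 0.2, 2.6]
grip_width: 0.0233
grasp_force: 30.0
time_s: 9.67
tool_pos: [0.6944, -0.1459, 0.2844]
tool_rot: [179.9, 0.0, 89.5]
force: [0.8, 0.1, 5.4]
grip_width: 0.0235
grasp_force: 30.0
```

```bash
python3 -m jog '[[0,0,0,-0.5,0],[0,0,0,-0.5,0],[0,0,0,-1,0],[0,0,0,-1,0],[0,0,0,-1,0],[0,0,0,-1,0],[0,0,0,-1,0],[0,0,0,-1,0],[0,0,0,-1,0],[0,0,0,-1,0],[0,0,0,0,0]]'
python3 - <<'E'
from h import *
# shank/punch lean & caddy
for n in ['scene','side']:
    c=cam(n);P=cloud(c); z=P[...,2]
    m=(abs(P[...,0]-.694)<.03)&(abs(P[...,1]+.146)<.03)&(z>.325)&(z<.46); q=P[m]
    for a in np.arange(.33,.46,.02):
        s=q[abs(q[:,2]-a)<.01]; print(n,round(a,3),len(s),np.median(s,0).round(3)[:2] if len(s) else '')
    np.savez(f'/tmp/{n}1.npz',**c)
plan(.5,.32,.45,18)
E
```

```text
time_s: 10.58
tool_pos: [0.6941, -0.1456, 0.4678]
tool_rot: [179.7, -0.0, 89.4]
force: [1.3, 0.2, 0.5]
grip_width: 0.0236
grasp_force: 30.0
scene 0.33 0 
scene 0.35 39 [ 0.698 -0.15 ]
scene 0.37 51 [ 0.698 -0.15 ]
scene 0.39 58 [ 0.697 -0.15 ]
scene 0.41 61 [ 0.699 -0.152]
scene 0.43 110 [ 0.699 -0.154]
scene 0.45 139 [ 0.699 -0.153]
side 0.33 0 
side 0.35 37 [ 0.69  -0.151]
side 0.37 43 [ 0.689 -0.152]
side 0.39 48 [ 0.689 -0.152]
side 0.41 62 [ 0.688 -0.155]
side 0.43 86 [ 0.687 -0.156]
side 0.45 142 [ 0.688 -0.155]
plan shares [23.19 -9.91  0.68] turn 1.59
```

```bash

python3 -m jog '[[0,1,-0.42,0,0],[0,1,-0.42,0,0],[0,1,-0.42,0,0],[0,1,-0.42,0,0],[0,1,-0.42,0,0],[0,1,-0.42,0,0],[0,1,-0.42,0,0],[0,1,-0.42,0,0],[0,1,-0.42,0,0],[0,1,-0.42,0,0],[0,1,-0.42,0,0],[0,1,-0.42,0,0]]'
python3 -m jog '[[0,1,-0.42,0,0],[0,1,-0.42,0,0],[0,1,-0.42,0,0],[0,1,-0.42,0,0],[0,1,-0.42,0,0],[0,1,-0.42,0,0],[0,1,-0.42,0,0],[0,1,-0.42,0,0],[0,1,-0.42,0,0],[0,1,-0.42,0,0],[0,1,-0.42,0,0],[0,0,0,0,0]]'
python3 -m jog '[[0,0,0,0,0.15],[0,0,0,0,0.15],[0,0,0,0,0.15],[0,0,0,0,0.15],[0,0,0,0,0.15],[0,0,0,0,0.15],[0,0,0,0,0.15],[0,0,0,0,0.15],[0,0,0,0,0.15],[0,0,0,0,0.15],[0,0,0,0,0.09],[0,0,0,0,0]]'
python3 - <<'E'
from h import *
c=cam('wrist'); save(c,'pics/w2.png'); np.savez('/tmp/w2.npz',**c)
for n in ['scene','side']:
    c=cam(n); np.savez(f'/tmp/{n}2.npz',**c)
E
```

```text
time_s: 11.68
tool_pos: [0.5942, 0.0955, 0.4613]
tool_rot: [-179.8, 0.1, 89.4]
force: [0.9, -0.8, -1.4]
grip_width: 0.0236
grasp_force: 30.0
time_s: 12.68
tool_pos: [0.5011, 0.3203, 0.4615]
tool_rot: [-179.8, -0.0, 89.9]
force: [-2.2, 0.9, -1.5]
grip_width: 0.0229
grasp_force: 30.0
time_s: 13.68
tool_pos: [0.505, 0.3148, 0.4617]
tool_rot: [179.9, 0.2, 17.8]
force: [-0.6, -1.0, -1.3]
grip_width: 0.0231
grasp_force: 30.0
```

View pics/w2.png

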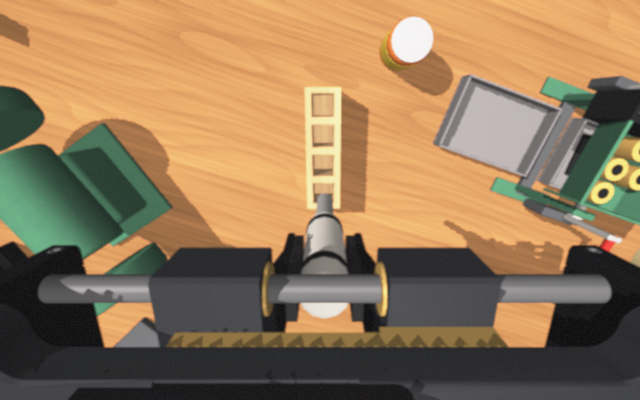

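The wrist view shows the caddy lying along columns 305–341, rows 87–208, and the white punch hanging straight. Next I'll measure the caddy in three views.

```bash
cat >> h.py <<'E'
def caddy(c,lo=.071,hi=.080,show=True):
    P=cloud(c); z=P[...,2]; m=(z>lo)&(z<hi)&(P[...,0]>.33)&(P[...,0]<.68)&(P[...,1]>.15)&(P[...,1]<.48)&(c['range_z']>0)
    nl,lab,st,ce=cv2.connectedComponentsWithStats(m.astype(np.uint8)); i=1+np.argmax(st[1:,4])
    q=P[lab==i]; (a,b),(w,h),t=cv2.minAreaRect((q[:,:2]*1000).astype(np.float32))
    if w<h: w,h,t=h,w,t-90
    print('caddy',round(a,1),round(b,1),'size',round(w,1),round(h,1),'yaw',round(t,1),'z',np.median(q[:,2]).round(4)); return a/1e3,b/1e3,t,q
E
python3 - <<'E'
from h import *
for n in ['w2','scene2','side2','scene1','side1']:
    c=dict(np.load(f'/tmp/{n}.npz')); print(n); caddy(c)
c=dict(np.load('/tmp/w2.npz')); x,y,t,q=caddy(c,.06,.09)
e=np.array([np.cos(np.radians(18.3)),np.sin(np.radians(18.3))]);n=np.array([-e[1],e[0]])
print('along',(q[:,:2]@e).min(),(q[:,:2]@e).max(),'across',np.percentile(q[:,:2]@n,[0,2,98,100]))
T=toolT();print((T[:2,3]@e),(T[:2,3]@n))
E
```

```text
w2
caddy 510.4 319.4 size 206.0 58.1 yaw 18.2 z 0.0752
scene2
caddy 508.4 319.8 size 207.2 67.6 yaw 18.4 z 0.0755
side2
caddy 504.5 317.7 size 207.4 67.1 yaw 18.6 z 0.0744
scene1
caddy 533.1 328.4 size 154.9 64.7 yaw 16.9 z 0.0755
side1
caddy 504.0 317.6 size 208.1 67.3 yaw 18.7 z 0.0746
caddy 510.4 319.4 size 206.0 58.1 yaw 18.2 z 0.0751
along 0.4818286111663299 0.6879191359342776 across [0.11400741 0.11447165 0.17121461 0.17214999]
0.578440444363794 0.14082793137931116
```

```bash
python3 - <<'E'
from h import *
plan(.438,.2965,.133,18.2)
E
```

```text
plan shares [-3.45 -0.15 16.48] turn -0.0
```

```bash
python3 -m jog '[[0,-0.85,-0.04,0,0],[0,-0.85,-0.04,0,0],[0,-0.85,-0.04,0,0],[0,-0.9,-0.03,0,0],[0,0,0,1,0],[0,0,0,1,0],[0,0,0,1,0],[0,0,0,1,0],[0,0,0,1,0],[0,0,0,1,0],[0,0,0,1,0],[0,0,0,0,0]]'
python3 -m jog '[[0,0,0,1,0],[0,0,0,1,0],[0,0,0,0,0]]'
python3 - <<'E'
from h import *
plan(.438,.2965,.133,18.2)
c=cam('wrist'); caddy(c)
for n in ['scene','side']: caddy(cam(n))
E
```

```text
time_s: 14.83
tool_pos: [0.4367, 0.2959, 0.3192]
tool_rot: [179.9, 0.4, 18.0]
force: [-0.3, -1.2, -1.2]
grip_width: 0.023
grasp_force: 30.0
time_s: 15.08
tool_pos: [0.4371, 0.2963, 0.2808]
tool_rot: [179.9, 0.3, 18.0]
force: [-0.6, -0.4, -1.6]
grip_width: 0.0236
grasp_force: 30.0
plan shares [ 0.08 -0.01  7.39] turn -0.01
caddy 510.9 319.7 size 205.7 58.1 yaw 18.1 z 0.0752
caddy 509.0 318.3 size 207.1 67.8 yaw 17.2 z 0.0757
caddy 504.8 317.4 size 207.3 66.6 yaw 18.3 z 0.0745
```

```bash
python3 -m jog '[[0,0,0,1,0],[0,0,0,1,0],[0,0,0,1,0],[0,0,0,1,0],[0,0,0,1,0],[0,0,0,0.7,0],[0,0,0,0.5,0],[0,0,0,0.5,0],[0,0,0,0.3,0],[0,0,0,0,0],[0,0,0,0,0]]'
```

```text
time_s: 16.15
tool_pos: [0.4387, 0.2978, 0.144]
tool_rot: [-180.0, -0.0, 17.9]
force: [-0.3, -0.6, -1.3]
grip_width: 0.0234
grasp_force: 30.0
```

```bash
python3 -m jog '[[0,0,0,0.3,0],[0,0,0,0.2,0],[0,0,0,0,0],[0,0,0,0,0]]'
```

```text
time_s: 16.48
tool_pos: [0.4383, 0.2974, 0.1333]
tool_rot: [180.0, 0.0, 17.9]
force: [-0.7, -0.6, -0.6]
grip_width: 0.0233
grasp_force: 30.0
```

Release at floor height, then rise straight up.

```bash
python3 -m jog '[[0.55,0,0,0,0],[0.55,0,0,0,0],[0.55,0,0,0,0],[0.55,0,0,0,0],[0.55,0,0,0,0],[0.55,0,0,0,0],[0.55,0,0,-1,0],[0.55,0,0,-1,0],[0.55,0,0,-1,0],[0.55,0,0,-1,0],[0.55,0,0,-1,0],[0.55,0,0,-1,0]]'
python3 -m jog '[[0.55,0,0,-1,0],[0.55,0,0,-1,0],[0.55,0,0,-1,0],[0.55,0,0,-1,0],[0.55,0,0,-1,0],[0.55,0,0,-1,0],[0.55,0,0,-1,0],[0.55,0,0,-1,0],[0.55,0,0,-1,0],[0.55,0,0,0,0]]'
python3 - <<'E'
from h import *
for n in ['scene','side']:
    c=cam(n);P=cloud(c); z=P[...,2]; m=mask(c,(0,0,120),(179,40,255))&(z>.1)&(z<.18)&(abs(P[...,0]-.438)<.05)&(abs(P[...,1]-.297)<.05); print(n,m.sum(),P[m].mean(0).round(3),z[m].max()); caddy(c)
plan(.692,-.070,.40,90)
E
```

```text
time_s: 17.48
tool_pos: [0.4383, 0.2975, 0.2546]
tool_rot: [180.0, -0.0, 17.9]
force: [0.8, -1.1, -0.0]
grip_width: 0.0476
grasp_force: 0.0
time_s: 18.32
tool_pos: [0.4392, 0.2985, 0.4375]
tool_rot: [-179.9, -0.3, 17.9]
force: [0.3, 0.1, -0.1]
grip_width: 0.0475
grasp_force: 0.0
scene 113 [0.44  0.293 0.135] 0.16217563245348876
caddy 508.1 321.6 size 206.5 70.2 yaw 17.5 z 0.0756
side 83 [0.434 0.288 0.134] 0.16021359300906413
caddy 504.1 317.8 size 206.5 70.4 yaw 16.2 z 0.0744
plan shares [ 6.39 21.4   1.7 ] turn -1.6
```

White is seated (its top at z=0.160). Next, blue.

```bash

python3 -m jog '[[0.55,0.29,0.97,0,0],[0.55,0.29,0.97,0,0],[0.55,0.29,0.97,0,0],[0.55,0.29,0.97,0,0],[0.55,0.29,0.97,0,0],[0.55,0.29,0.97,0,0],[0.55,0.29,0.97,0,0],[0.55,0.29,0.97,0,0],[0.55,0.29,0.97,0,0],[0.55,0.29,0.97,0,0],[0.55,0.29,0.97,0,0],[0.55,0.29,0.97,0,0]]'
python3 -m jog '[[0.55,0.29,0.97,0,0],[0.55,0.29,0.97,0,0],[0.55,0.29,0.97,0,0],[0.55,0.29,0.97,0,0],[0.55,0.29,0.97,0,0],[0.55,0.29,0.97,0,0],[0.55,0.29,0.97,0,0],[0.55,0.29,0.97,0,0],[0.55,0.29,0.97,0,0],[0.55,0.29,0.97,0,0],[0.55,0,0,0,0]]'
python3 -m jog '[[0.55,0,0,0,-0.15],[0.55,0,0,0,-0.15],[0.55,0,0,0,-0.15],[0.55,0,0,0,-0.15],[0.55,0,0,0,-0.15],[0.55,0,0,0,-0.15],[0.55,0,0,0,-0.15],[0.55,0,0,0,-0.15],[0.55,0,0,0,-0.15],[0.55,0,0,0,-0.15],[0.55,0,0,0,-0.08],[0.55,0,0,0,0]]'
python3 - <<'E'
from h import *
plan(.6925,-.0705,.286,90)
E
```

```text
time_s: 19.42
tool_pos: [0.5763, 0.0964, 0.4319]
tool_rot: [-180.0, 0.1, 17.9]
force: [0.6, 0.5, 0.8]
grip_width: 0.048
grasp_force: 0.0
time_s: 20.33
tool_pos: [0.6923, -0.0745, 0.4299]
tool_rot: [179.9, 0.3, 17.6]
force: [-0.6, -1.2, -1.3]
grip_width: 0.0476
grasp_force: 0.0
time_s: 21.33
tool_pos: [0.6907, -0.0687, 0.4323]
tool_rot: [-179.9, -0.0, 89.2]
force: [-0.1, 0.8, -0.4]
grip_width: 0.0479
grasp_force: 0.0
plan shares [-0.09  0.11  7.31] turn -0.02
```

```bash
python3 -m jog '[[0.55,-0.1,0.1,1,0],[0.55,0,0,1,0],[0.55,0,0,1,0],[0.55,0,0,1,0],[0.55,0,0,1,0],[0.55,0,0,1,0],[0.55,0,0,0.8,0],[0.55,0,0,0.6,0],[0.55,0,0,0,0],[0,0,0,0,0],[0,0,0,0,0],[0,0,0,0,0]]' 30
python3 -m jog '[[0,0,0,0,0],[0,0,0,0,0],[0,0,0,0,0],[0,0,0,0,0],[0,0,0,0,0],[0,0,0,0,0]]'
```

```text
time_s: 22.33
tool_pos: [0.6937, -0.0711, 0.2871]
tool_rot: [179.9, 0.0, 89.0]
force: [0.2, -0.1, -0.6]
grip_width: 0.0353
grasp_force: 0.0
time_s: 22.83
tool_pos: [0.6937, -0.0713, 0.2865]
tool_rot: [179.9, 0.0, 89.0]
force: [1.1, 0.1, 4.5]
grip_width: 0.0232
grasp_force: 30.0
```

```bash
python3 -m jog '[[0,0,0,-0.5,0],[0,0,0,-0.5,0],[0,0,0,-1,0],[0,0,0,-1,0],[0,0,0,-1,0],[0,0,0,-1,0],[0,0,0,-1,0],[0,0,0,-1,0],[0,0,0,-1,0],[0,0,0,-1,0],[0,0,0,0,0]]'
python3 -m jog '[[0,1,-0.57,0,0],[0,1,-0.57,0,0],[0,1,-0.57,0,0],[0,1,-0.57,0,0],[0,1,-0.57,0,0],[0,1,-0.57,0,0],[0,1,-0.57,0,0],[0,1,-0.57,0,0],[0,1,-0.57,0,0],[0,1,-0.57,0,0],[0,1,-0.57,0,0],[0,1,-0.57,0,0]]'
python3 -m jog '[[0,1,-0.57,0,0],[0,1,-0.57,0,0],[0,1,-0.57,0,0],[0,1,-0.57,0,0],[0,1,-0.57,0,0],[0,1,-0.57,0,0],[0,1,-0.57,0,0],[0,0,0,0,0]]'
python3 -m jog '[[0,0,0,0,0.15],[0,0,0,0,0.15],[0,0,0,0,0.15],[0,0,0,0,0.15],[0,0,0,0,0.15],[0,0,0,0,0.15],[0,0,0,0,0.15],[0,0,0,0,0.15],[0,0,0,0,0.15],[0,0,0,0,0.15],[0,0,0,0,0.07],[0,0,0,0,0]]'
python3 - <<'E'
from h import *
plan(.485,.312,.135,18.2)
c=cam('wrist'); caddy(c);save(c,'pics/w3.png')
for n in ['scene','side']: caddy(cam(n))
E
```

```text
time_s: 23.75
tool_pos: [0.6934, -0.071, 0.4702]
tool_rot: [179.7, -0.0, 89.0]
force: [0.3, 0.4, -0.3]
grip_width: 0.0238
grasp_force: 30.0
time_s: 24.75
tool_pos: [0.5593, 0.1716, 0.4644]
tool_rot: [-179.9, 0.1, 89.0]
force: [-0.5, 0.9, -1.2]
grip_width: 0.0234
grasp_force: 30.0
time_s: 25.42
tool_pos: [0.4786, 0.3172, 0.4648]
tool_rot: [-179.8, -0.1, 89.5]
force: [-1.6, -0.1, -0.7]
grip_width: 0.0233
grasp_force: 30.0
time_s: 26.42
tool_pos: [0.4829, 0.3117, 0.4646]
tool_rot: [180.0, 0.1, 18.3]
force: [0.4, 0.0, -1.3]
grip_width: 0.0235
grasp_force: 30.0
plan shares [1.300e-01 1.000e-02 1.648e+01] turn 0.0
caddy 504.9 336.5 size 205.6 58.0 yaw 18.8 z 0.0752
caddy 503.1 338.2 size 206.2 67.6 yaw 18.5 z 0.0755
caddy 499.4 334.6 size 208.4 66.9 yaw 19.3 z 0.0745
```

View pics/w3.png

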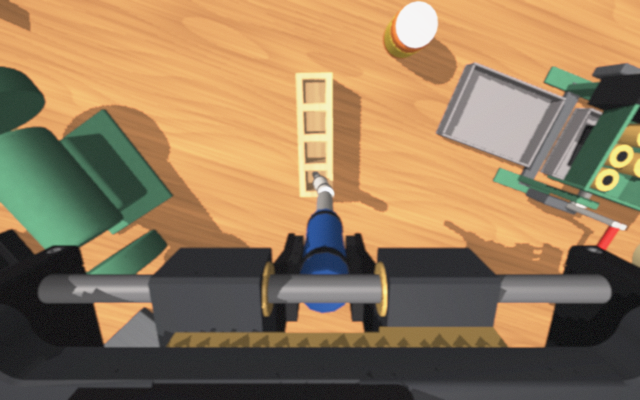

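The caddy has been knocked about 18 mm, from (.510,.319) to (.505,.337). White still stands in its well at (322,185). I'll re-aim.

```bash
python3 - <<'E'
from h import *
plan(.480,.329,.135,18.8)
E
```

```text
plan shares [ 0.15 -0.86 16.5 ] turn -0.01
```

```bash
python3 -m jog '[[0,0.15,-0.86,0,0],[0,0,0,1,0],[0,0,0,1,0],[0,0,0,1,0],[0,0,0,1,0],[0,0,0,1,0],[0,0,0,1,0],[0,0,0,1,0],[0,0,0,1,0],[0,0,0,1,0],[0,0,0,0,0]]'
python3 - <<'E'
from h import *
plan(.480,.329,.135,18.8)
c=cam('wrist'); caddy(c); caddy(cam('scene'))
E
```

```text
time_s: 27.48
tool_pos: [0.4788, 0.3278, 0.281]
tool_rot: [179.9, 0.4, 18.4]
force: [-1.1, -0.1, -1.5]
grip_width: 0.0235
grasp_force: 30.0
plan shares [ 0.13 -0.05  7.3 ] turn -0.01
caddy 505.8 336.7 size 205.0 58.2 yaw 19.0 z 0.0751
caddy 503.0 337.7 size 206.4 73.1 yaw 18.2 z 0.0757
```

```bash
python3 -m jog '[[0,0.05,0,1,0],[0,0,0,1,0],[0,0,0,1,0],[0,0,0,1,0],[0,0,0,1,0],[0,0,0,0.7,0],[0,0,0,0.5,0],[0,0,0,0.5,0],[0,0,0,0.5,0],[0,0,0,0.2,0],[0,0,0,0,0],[0,0,0,0,0]]'
```

```text
time_s: 28.58
tool_pos: [0.4817, 0.3301, 0.1379]
tool_rot: [-180.0, -0.0, 18.4]
force: [0.8, 0.3, -1.1]
grip_width: 0.0231
grasp_force: 30.0
```

```bash
python3 -m jog '[[0,0,0,0.15,0],[0,0,0,0,0],[0.55,0,0,0,0],[0.55,0,0,0,0],[0.55,0,0,0,0],[0.55,0,0,0,0],[0.55,0,0,0,0],[0.55,0,0,0,0],[0.55,0,0,-1,0],[0.55,0,0,-1,0],[0.55,0,0,-1,0],[0.55,0,0,-1,0]]'
python3 -m jog '[[0.55,0,0,-1,0],[0.55,0,0,-1,0],[0.55,0,0,-1,0],[0.55,0,0,-1,0],[0.55,0,0,-1,0],[0.55,0,0,-1,0],[0.55,0,0,-1,0],[0.55,0,0,-1,0],[0.55,0,0,-1,0],[0.55,0,0,-1,0],[0.55,0,0,-1,0],[0.55,0,0,0,0]]'
python3 - <<'E'
from h import *
for n in ['scene','side']:
    c=cam(n);P=cloud(c); z=P[...,2]; m=mask(c,*COL['blue'])&(z>.07)&(z<.25)&(abs(P[...,0]-.48)<.05)&(abs(P[...,1]-.33)<.05); print(n,m.sum(),P[m].mean(0).round(3),z[m].max()); caddy(c)
plan(.694,-.034,.44,90)
E
```

```text
time_s: 29.58
tool_pos: [0.4813, 0.3298, 0.2153]
tool_rot: [180.0, 0.0, 18.4]
force: [0.1, 0.1, -0.2]
grip_width: 0.0481
grasp_force: 0.0
time_s: 30.58
tool_pos: [0.482, 0.3308, 0.4387]
tool_rot: [-179.9, -0.4, 18.4]
force: [-0.5, -0.6, 0.4]
grip_width: 0.0479
grasp_force: 0.0
scene 126 [0.486 0.326 0.128] 0.16574620104447446
caddy 502.8 337.7 size 206.7 68.3 yaw 18.6 z 0.0758
side 103 [0.479 0.322 0.125] 0.1623277078712848
caddy 499.6 334.8 size 208.6 65.6 yaw 19.2 z 0.0744
plan shares [ 4.34 20.64 -0.26] turn -1.59
```

Blue is seated. Next, yellow.

```bash

python3 -m jog '[[0.55,0.21,0.98,0,0],[0.55,0.21,0.98,0,0],[0.55,0.21,0.98,0,0],[0.55,0.21,0.98,0,0],[0.55,0.21,0.98,0,0],[0.55,0.21,0.98,0,0],[0.55,0.21,0.98,0,0],[0.55,0.21,0.98,0,0],[0.55,0.21,0.98,0,0],[0.55,0.21,0.98,0,0],[0.55,0.21,0.98,0,0],[0.55,0.21,0.98,0,0]]'
python3 -m jog '[[0.55,0.21,0.98,0,0],[0.55,0.21,0.98,0,0],[0.55,0.21,0.98,0,0],[0.55,0.21,0.98,0,0],[0.55,0.21,0.98,0,0],[0.55,0.21,0.98,0,0],[0.55,0.21,0.98,0,0],[0.55,0.21,0.98,0,0],[0.55,0.21,0.98,0,0],[0.55,0,0,0,0]]'
python3 -m jog '[[0.55,0,0,0,-0.15],[0.55,0,0,0,-0.15],[0.55,0,0,0,-0.15],[0.55,0,0,0,-0.15],[0.55,0,0,0,-0.15],[0.55,0,0,0,-0.15],[0.55,0,0,0,-0.15],[0.55,0,0,0,-0.15],[0.55,0,0,0,-0.15],[0.55,0,0,0,-0.15],[0.55,0,0,0,-0.08],[0.55,0,0,0,0]]'
python3 - <<'E'
from h import *
for n in ['scene','side']:
    c=cam(n);P=cloud(c); z=P[...,2]; m=mask(c,(20,150,90),(34,255,255))&(z>.306)&(z<.32)&(abs(P[...,0]-.69)<.05)&(abs(P[...,1]+.03)<.04); t=P[m]
    if len(t): print(n,len(t),cv2.minEnclosingCircle((t[:,:2]*1000).astype(np.float32)))
plan(.694,-.034,.286,90)
E
```

```text
time_s: 31.68
tool_pos: [0.6034, 0.1214, 0.4328]
tool_rot: [-180.0, 0.1, 18.4]
force: [0.3, 1.7, 0.0]
grip_width: 0.0478
grasp_force: 0.0
time_s: 32.52
tool_pos: [0.696, -0.0385, 0.4311]
tool_rot: [179.9, 0.3, 18.0]
force: [0.9, -0.5, -1.0]
grip_width: 0.0483
grasp_force: 0.0
time_s: 33.52
tool_pos: [0.6944, -0.0324, 0.4331]
tool_rot: [-179.9, -0.0, 89.6]
force: [-0.5, -0.8, -0.5]
grip_width: 0.0481
grasp_force: 0.0
scene 30 ((696.2692260742188, -32.72650909423828), 11.856706619262695)
side 43 ((693.20458984375, -36.262054443359375), 11.765902519226074)
plan shares [-0.07 -0.01  7.38] turn -0.01
```

```bash
python3 -m jog '[[0.55,-0.07,0,1,0],[0.55,0,0,1,0],[0.55,0,0,1,0],[0.55,0,0,1,0],[0.55,0,0,1,0],[0.55,0,0,1,0],[0.55,0,0,0.9,0],[0.55,0,0,0.6,0],[0.55,0,0,0,0],[0,0,0,0,0],[0,0,0,0,0],[0,0,0,0,0]]' 30
python3 -m jog '[[0,0,0,0,0],[0,0,0,0,0],[0,0,0,0,0],[0,0,0,0,0],[0,0,0,0,0],[0,0,0,0,0]]'
```

```text
time_s: 34.62
tool_pos: [0.6955, -0.0341, 0.2862]
tool_rot: [179.9, -0.0, 89.5]
force: [0.3, -0.2, 0.3]
grip_width: 0.0348
grasp_force: 0.0
time_s: 35.12
tool_pos: [0.6953, -0.0343, 0.2854]
tool_rot: [179.9, -0.0, 89.5]
force: [0.7, 0.5, 2.9]
grip_width: 0.0233
grasp_force: 30.0
```

```bash
python3 -m jog '[[0,0,0,-0.5,0],[0,0,0,-0.5,0],[0,0,0,-1,0],[0,0,0,-1,0],[0,0,0,-1,0],[0,0,0,-1,0],[0,0,0,-1,0],[0,0,0,-1,0],[0,0,0,-1,0],[0,0,0,-1,0],[0,0,0,0,0]]'
python3 -m jog '[[0,1,-0.45,0,0],[0,1,-0.45,0,0],[0,1,-0.45,0,0],[0,1,-0.45,0,0],[0,1,-0.45,0,0],[0,1,-0.45,0,0],[0,1,-0.45,0,0],[0,1,-0.45,0,0],[0,1,-0.45,0,0],[0,1,-0.45,0,0],[0,1,-0.45,0,0],[0,1,-0.45,0,0]]'
python3 -m jog '[[0,1,-0.45,0,0],[0,1,-0.45,0,0],[0,1,-0.45,0,0],[0,1,-0.45,0,0],[0,1,-0.45,0,0],[0,1,-0.45,0,0],[0,1,-0.45,0,0],[0,0,0,0,0]]'
python3 -m jog '[[0,0,0,0,0.15],[0,0,0,0,0.15],[0,0,0,0,0.15],[0,0,0,0,0.15],[0,0,0,0,0.15],[0,0,0,0,0.15],[0,0,0,0,0.15],[0,0,0,0,0.15],[0,0,0,0,0.15],[0,0,0,0,0.15],[0,0,0,0,0.07],[0,0,0,0,0]]'
python3 - <<'E'
from h import *
plan(.528,.345,.135,18.8)
c=cam('wrist'); caddy(c); save(c,'pics/w4.png')
for n in ['scene','side']: caddy(cam(n))
E
```

```text
time_s: 36.03
tool_pos: [0.6951, -0.0339, 0.4692]
tool_rot: [179.7, -0.1, 89.4]
force: [1.1, 1.1, -0.0]
grip_width: 0.0232
grasp_force: 30.0
time_s: 37.03
tool_pos: [0.5882, 0.2073, 0.4635]
tool_rot: [-179.9, 0.1, 89.5]
force: [-0.8, -0.8, 0.2]
grip_width: 0.0232
grasp_force: 30.0
time_s: 37.7
tool_pos: [0.5233, 0.3521, 0.4634]
tool_rot: [-179.8, -0.1, 90.0]
force: [-0.6, 1.2, -0.9]
grip_width: 0.0231
grasp_force: 30.0
time_s: 38.7
tool_pos: [0.5274, 0.3465, 0.4636]
tool_rot: [179.9, 0.1, 18.7]
force: [-0.3, -0.2, -0.6]
grip_width: 0.0234
grasp_force: 30.0
plan shares [ 0.02  0.06 16.43] turn -0.0
caddy 510.4 338.2 size 192.7 58.0 yaw 18.9 z 0.0752
caddy 503.6 336.6 size 205.7 69.0 yaw 18.5 z 0.0756
caddy 499.6 333.5 size 209.0 68.0 yaw 19.1 z 0.0745
```

View pics/w4.png

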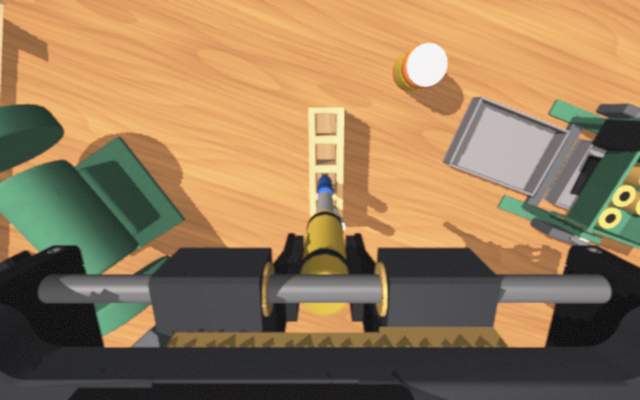

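The picture shows blue in well -25 at (325,185), with wells +25 (326,153) and +75 (326,123) free. The caddy has not moved again.

```bash
python3 -m jog '[[0,0.02,0.06,1,0],[0,0,0,1,0],[0,0,0,1,0],[0,0,0,1,0],[0,0,0,1,0],[0,0,0,1,0],[0,0,0,1,0],[0,0,0,1,0],[0,0,0,1,0],[0,0,0,0,0]]'
python3 - <<'E'
from h import *
plan(.528,.345,.135,18.8)
c=cam('wrist'); caddy(c); caddy(cam('scene'))
E
```

```text
time_s: 39.68
tool_pos: [0.5265, 0.3444, 0.2797]
tool_rot: [179.9, 0.4, 18.9]
force: [-1.8, -0.4, -2.3]
grip_width: 0.0236
grasp_force: 30.0
plan shares [ 0.14 -0.02  7.23] turn 0.0
caddy 524.7 343.3 size 163.1 58.1 yaw 18.9 z 0.0751
caddy 503.4 336.4 size 206.3 69.4 yaw 18.8 z 0.0755
```

```bash
python3 -m jog '[[0,0.03,0,1,0],[0,0,0,1,0],[0,0,0,1,0],[0,0,0,1,0],[0,0,0,1,0],[0,0,0,0.7,0],[0,0,0,0.5,0],[0,0,0,0.5,0],[0,0,0,0.5,0],[0,0,0,0.2,0],[0,0,0,0.1,0],[0,0,0,0,0]]'
python3 -m jog '[[0,0,0,0,0],[0,0,0,0,0]]'
```

```text
time_s: 40.78
tool_pos: [0.5287, 0.3465, 0.1345]
tool_rot: [180.0, 0.0, 18.8]
force: [-0.4, 0.3, -0.4]
grip_width: 0.023
grasp_force: 30.0
time_s: 40.95
tool_pos: [0.5291, 0.3467, 0.1353]
tool_rot: [-180.0, -0.1, 18.8]
force: [0.3, -0.0, -0.6]
grip_width: 0.0236
grasp_force: 30.0
```

```bash
python3 -m jog '[[0.55,0,0,0,0],[0.55,0,0,0,0],[0.55,0,0,0,0],[0.55,0,0,0,0],[0.55,0,0,0,0],[0.55,0,0,0,0],[0.55,0,0,-1,0],[0.55,0,0,-1,0],[0.55,0,0,-1,0],[0.55,0,0,-1,0],[0.55,0,0,-1,0],[0.55,0,0,-1,0]]'
python3 -m jog '[[0.55,0,0,-1,0],[0.55,0,0,-1,0],[0.55,0,0,-1,0],[0.55,0,0,-1,0],[0.55,0,0,-1,0],[0.55,0,0,-1,0],[0.55,0,0,-1,0],[0.55,0,0,0,0]]'
python3 - <<'E'
from h import *
for n in ['scene','side']:
    c=cam(n);P=cloud(c); z=P[...,2]; h=(z>.08)&(z<.25)&(P[...,0]<.6)&(P[...,0]>.38)&(abs(P[...,1]-.33)<.09); np.savez(f'/tmp/{n}5.npz',**c)
    for k,cc in (('b',COL['blue']),('y',((20,150,90),(34,255,255))),('w',((0,0,120),(179,40,255)))):
        m=mask(c,*cc)&h; print(n,k,m.sum(),P[m].mean(0).round(3),z[m].max())
    caddy(c)
    if n=='scene': cv2.imwrite('pics/s5.png',cv2.resize(c['color'][100:260,240:460,::-1],None,fx=3,fy=3))
plan(.472,-.086,.36,-1.2)
E
```

```text
time_s: 41.95
tool_pos: [0.5286, 0.3464, 0.2555]
tool_rot: [180.0, -0.0, 18.8]
force: [1.2, 0.5, 0.3]
grip_width: 0.0479
grasp_force: 0.0
time_s: 42.62
tool_pos: [0.5294, 0.3474, 0.3991]
tool_rot: [-179.9, -0.4, 18.8]
force: [-0.5, 0.6, 0.8]
grip_width: 0.048
grasp_force: 0.0
scene b 126 [0.486 0.326 0.13 ] 0.16321032832881133
scene y 122 [0.532 0.342 0.125] 0.16247803463940835
scene w 119 [0.44  0.295 0.13 ] 0.16201442983021008
caddy 503.5 337.0 size 206.2 67.0 yaw 19.3 z 0.0757
side b 99 [0.479 0.321 0.127] 0.16415711943047528
side y 114 [0.524 0.341 0.127] 0.16236277584610093
side w 81 [0.432 0.29  0.131] 0.16174702168222976
caddy 499.6 332.9 size 206.9 67.5 yaw 19.3 z 0.0745
plan shares [-9.67 19.56  1.73] turn 0.45
```

View pics/s5.png

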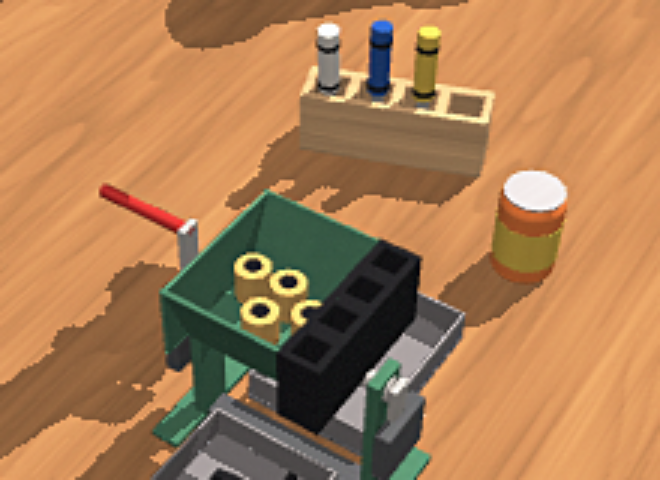

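All three punches stand in the caddy, at (328,60), (380,60) and (428,60) in the crop; the tool block is empty and the four bushings lie in the tub. Next, the crank bar.

```bash

python3 -m jog '[[0.55,-0.48,0.98,0,0],[0.55,-0.48,0.98,0,0],[0.55,-0.48,0.98,0,0],[0.55,-0.48,0.98,0,0],[0.55,-0.48,0.98,0,0],[0.55,-0.48,0.98,0,0],[0.55,-0.48,0.98,0,0],[0.55,-0.48,0.98,0,0],[0.55,-0.48,0.98,0,0],[0.55,-0.48,0.98,0,0],[0.55,-0.48,0.98,0,0],[0.55,-0.48,0.98,0,0]]'
python3 -m jog '[[0.55,-0.48,0.98,0,0],[0.55,-0.48,0.98,0,0],[0.55,-0.48,0.98,0,0],[0.55,-0.48,0.98,0,0],[0.55,-0.48,0.98,0,0],[0.55,-0.48,0.98,0,0],[0.55,-0.48,0.98,0,0],[0.55,-0.48,0.98,0,0],[0.55,0,0,0,0.15],[0.55,0,0,0,0.15],[0.55,0,0,0,0.15],[0.55,0,0,0,0]]'
python3 - <<'E'
from h import *
for n in ['wrist','scene','side']:
    c=cam(n);P=cloud(c);z=P[...,2]; m=mask(c,(0,150,60),(6,255,255))&(z>.18)&(z<.24)&(abs(P[...,0]-.48)<.06)&(abs(P[...,1]+.09)<.03);q=P[m]
    if len(q)>5:
        l=np.polyfit(q[:,0]-.472,q[:,1],1); print(n,len(q),'x',q[:,0].min().round(3),q[:,0].max().round(3),'y@.472',l.round(4),'ztop',np.percentile(q[:,2],95).round(4),'yrange@',q[:,1].min().round(4),q[:,1].max().round(4))
plan(.470,-.086,.215,-1.2)
E
```

```text
time_s: 43.72
tool_pos: [0.4947, 0.0852, 0.393]
tool_rot: [-180.0, 0.1, 18.8]
force: [0.2, 0.2, -0.0]
grip_width: 0.0478
grasp_force: 0.0
time_s: 44.72
tool_pos: [0.4728, -0.0869, 0.393]
tool_rot: [-180.0, 0.1, -1.6]
force: [0.7, 0.3, -0.2]
grip_width: 0.0478
grasp_force: 0.0
wrist 801 x 0.447 0.533 y@.472 [-0.0157 -0.0847] ztop 0.2219 yrange@ -0.0904 -0.0794
scene 108 x 0.445 0.529 y@.472 [-0.0181 -0.0856] ztop 0.2231 yrange@ -0.0913 -0.0781
side 128 x 0.445 0.528 y@.472 [-0.0147 -0.0897] ztop 0.2222 yrange@ -0.0959 -0.0836
plan shares [-0.14 -0.02  8.93] turn -0.0
```

```bash
python3 -m jog '[[0.55,-0.1,-0.05,1,0],[0.55,0,0,1,0],[0.55,0,0,1,0],[0.55,0,0,1,0],[0.55,0,0,1,0],[0.55,0,0,1,0],[0.55,0,0,1,0],[0.55,0,0,1,0],[0.55,0,0,0.7,0],[0.55,0,0,0.3,0],[0.55,0,0,0,0],[0.55,0,0,0,0]]' 35
python3 -m jog '[[0,0,0,0,0],[0,0,0,0,0],[0,0,0,0,0],[0,0,0,0,0],[0,0,0,0,0],[0,0,0,0,0],[0,0,0,0,0],[0,0,0,0,0],[0,0,0,0,0],[0,0,0,0,0],[0,0,0,0,0]]'
```

```text
time_s: 45.87
tool_pos: [0.4716, -0.0855, 0.2149]
tool_rot: [180.0, -0.0, -1.4]
force: [1.5, -0.1, 0.2]
grip_width: 0.0478
grasp_force: 0.0
time_s: 46.78
tool_pos: [0.4715, -0.0861, 0.2147]
tool_rot: [180.0, -0.0, -1.5]
force: [0.2, -2.4, 2.0]
grip_width: 0.011
grasp_force: 35.0
```

```bash
python3 -m jog '[[0,0,-0.35,0.02,0],[0,0,-0.35,0.05,0],[0,0,-0.34,0.09,0],[0,0,-0.33,0.12,0],[0,0,-0.31,0.15,0],[0,0,-0.3,0.18,0],[0,0,-0.28,0.21,0],[0,0,-0.26,0.24,0],[0,0,-0.23,0.26,0],[0,0,-0.2,0.29,0],[0,0,0,0,0]]'
cat >> h.py <<'E'
def tilt(HY=-.086,HZ=.145):
    T=toolT(); y=T[1,3]-HY; z=T[2,3]+.002-HZ; print('tilt from tool',np.arctan2(y,z).round(3),'radius',np.hypot(y,z).round(4)); return T
E
python3 -c "
from h import *
tilt()"
```

```text
time_s: 47.7
tool_pos: [0.4739, -0.0283, 0.1823]
tool_rot: [179.8, -0.2, -1.5]
force: [3.2, -5.5, -2.0]
grip_width: 0.0106
grasp_force: 35.0
tilt from tool 0.973 radius 0.0699
```

```bash
python3 -m jog '[[0,0,-0.17,0.3,0],[0,0,-0.14,0.32,0],[0,0,-0.11,0.33,0],[0,0,-0.08,0.34,0],[0,0,-0.04,0.35,0],[0,0,-0.01,0.35,0],[0,0,0.03,0.35,0],[0,0,0.06,0.34,0],[0,0,0.1,0.34,0],[0,0,0,0,0]]'
python3 -c "
from h import *
tilt()"
```

```text
time_s: 48.53
tool_pos: [0.4742, -0.0189, 0.1221]
tool_rot: [-180.0, -0.1, -1.4]
force: [2.3, -0.6, 0.8]
grip_width: 0.0104
grasp_force: 34.9
tilt from tool 1.872 radius 0.0703
```

Continue to about 2.05 and hold so the bushings can slide out.

```bash
python3 -m jog '[[0,0,0.13,0.32,0],[0,0,0.16,0.31,0],[0,0,0,0,0],[0,0,0,0,0],[0,0,0,0,0],[0,0,0,0,0],[0,0,0,0,0],[0,0,0,0,0],[0,0,0,0,0],[0,0,0,0,0],[0,0,0,0,0],[0,0,0,0,0]]'
python3 - <<'E'
from h import *
tilt()
c=cam('scene'); cv2.imwrite('pics/s6.png',cv2.resize(c['color'][130:310,230:450,::-1],None,fx=3,fy=3))
E
```

```text
time_s: 49.53
tool_pos: [0.4741, -0.0228, 0.1097]
tool_rot: [-179.8, -0.1, -1.4]
force: [2.9, 3.5, -0.4]
grip_width: 0.0103
grasp_force: 34.9
tilt from tool 2.056 radius 0.0714
```

View pics/s6.png

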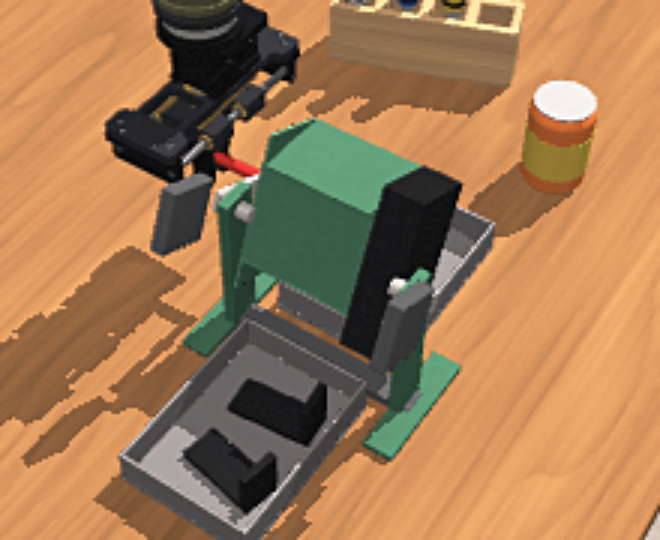

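The tub is tipped toward the far bin; the near bin holds only the brackets (crop (280,410) and (230,470)). I'll hold a little longer and look for brass from the side.

```bash
python3 -m jog '[[0,0,0,0,0],[0,0,0,0,0],[0,0,0,0,0],[0,0,0,0,0],[0,0,0,0,0],[0,0,0,0,0],[0,0,0,0,0],[0,0,0,0,0],[0,0,0,0,0],[0,0,0,0,0],[0,0,0,0,0],[0,0,0,0,0]]'
python3 - <<'E'
from h import *
for n in ['side','wrist']:
    c=cam(n); P=cloud(c); save(c,f'pics/{n}7.png')
    m=mask(c,(18,90,60),(34,255,255))&(P[...,2]>.01)&(P[...,2]<.2)&(abs(P[...,0]-.63)<.12)&(P[...,1]>-.2)&(P[...,1]<.15)
    nl,lab,st,ce=cv2.connectedComponentsWithStats(m.astype(np.uint8))
    for i in range(1,nl):
        if st[i,4]>12: print(n,st[i,4],ce[i].round(),P[lab==i].mean(0).round(3))
E
```

```text
time_s: 50.58
tool_pos: [0.4741, -0.0228, 0.1097]
tool_rot: [-179.8, -0.1, -1.4]
force: [3.7, 3.4, -0.3]
grip_width: 0.0105
grasp_force: 34.9
side 40 [288. 217.] [0.516 0.004 0.025]
side 37 [317. 224.] [ 0.598 -0.039  0.024]
wrist 14 [434.  84.] [ 0.565 -0.085  0.068]
wrist 1164 [281. 159.] [0.519 0.01  0.029]
wrist 96 [290. 272.] [ 0.511 -0.013  0.179]
wrist 64 [359. 269.] [ 0.511 -0.032  0.178]
```

View pics/wrist7.png

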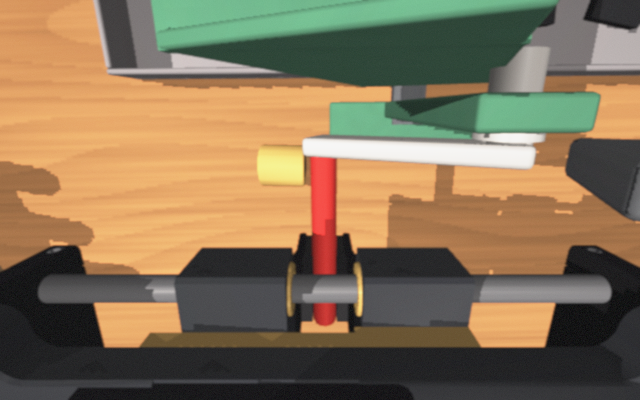

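One bushing rolled onto the table beside the stand, at (281,165) → (0.519, 0.010). I'll stand the tub upright, then pick that bushing up.

```bash
python3 -m jog '[[0,0,-0.16,-0.31,0],[0,0,-0.13,-0.32,0],[0,0,-0.1,-0.34,0],[0,0,-0.06,-0.34,0],[0,0,-0.03,-0.35,0],[0,0,0.01,-0.35,0],[0,0,0.04,-0.35,0],[0,0,0.08,-0.34,0],[0,0,0.11,-0.33,0],[0,0,0.14,-0.32,0],[0,0,0.17,-0.3,0],[0,0,0,0,0]]'
python3 -m jog '[[0,0,0.2,-0.29,0],[0,0,0.23,-0.26,0],[0,0,0.26,-0.24,0],[0,0,0.28,-0.21,0],[0,0,0.3,-0.18,0],[0,0,0.31,-0.15,0],[0,0,0.33,-0.12,0],[0,0,0.34,-0.09,0],[0,0,0.35,-0.05,0],[0,0,0.35,-0.02,0],[0,0,0,0,0],[0,0,0,0,0]]'
python3 -c "
from h import *
tilt()"
```

```text
time_s: 51.68
tool_pos: [0.4733, -0.035, 0.1803]
tool_rot: [179.5, -0.1, -1.8]
force: [8.1, -18.1, -12.8]
grip_width: 0.0093
grasp_force: 35.8
time_s: 52.68
tool_pos: [0.4713, -0.0844, 0.2073]
tool_rot: [-179.8, 0.2, -1.4]
force: [17.4, -2.1, -36.9]
grip_width: 0.0098
grasp_force: 36.9
tilt from tool 0.025 radius 0.0643
```

```bash
python3 - <<'E'
from h import *
c=cam('scene'); cv2.imwrite('pics/s8.png',cv2.resize(c['color'][130:310,230:450,::-1],None,fx=3,fy=3))
print(env.get_obs()['force'],env.get_obs()['tool_pos'])
for n in ['scene','side']:
    c=cam(n); P=cloud(c)
    m=mask(c,(18,90,60),(34,255,255))&(P[...,2]>.01)&(P[...,2]<.26)&(abs(P[...,0]-.63)<.13)&(P[...,1]>-.2)&(P[...,1]<.15)
    nl,lab,st,ce=cv2.connectedComponentsWithStats(m.astype(np.uint8))
    for i in range(1,nl):
        if st[i,4]>12: print(n,st[i,4],ce[i].round(),P[lab==i].mean(0).round(3))
E
```

```text
[ 16.83756213  -1.96344037 -36.47838695] [ 0.47123436 -0.08443829  0.20727725]
scene 39 [358. 232.] [ 0.671 -0.028  0.034]
side 71 [287. 217.] [0.511 0.004 0.028]
side 53 [335. 218.] [ 0.655 -0.028  0.027]
side 81 [317. 221.] [ 0.598 -0.042  0.037]
```

View pics/s8.png

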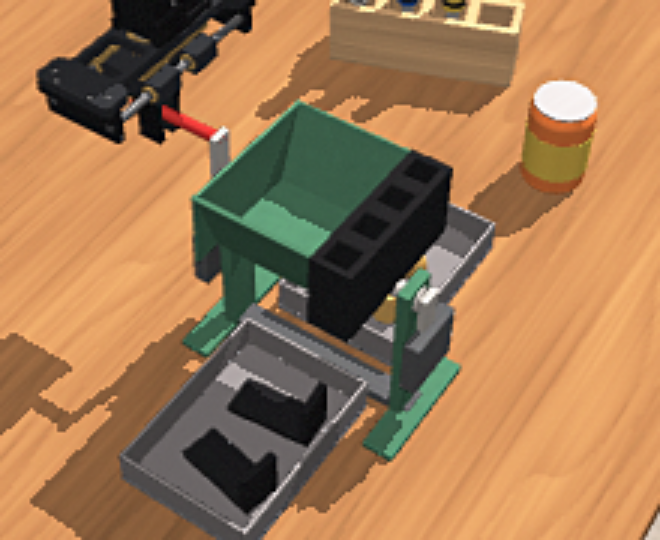

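The tub is upright and empty. I'll relax the pull and let go of the bar.

```bash
python3 -m jog '[[0,0,0,0.2,0],[0,0,0,0.1,0],[0,0,0,0,0]]'
python3 -m jog '[[0.3,0,0,0,0],[0.5,0,0,0,0],[0.6,0,0,0,0],[0.6,0,0,0,0],[0.6,0,0,0,0],[0.6,0,0,0,0]]'
python3 -m jog '[[0.6,0,0,-1,0],[0.6,0,0,-1,0],[0.6,0,0,-1,0],[0.6,0,0,-1,0],[0.6,0,0,-1,0],[0.6,0,0,-1,0],[0.6,0,0,0,0]]'
python3 - <<'E'
from h import *
for n in ['wrist','scene','side']:
    c=cam(n);P=cloud(c);z=P[...,2]; m=mask(c,(0,150,60),(6,255,255))&(z>.15)&(z<.24)&(abs(P[...,0]-.48)<.06)&(abs(P[...,1]+.09)<.04);q=P[m]
    if len(q)>5: print(n,len(q),'bar',q.mean(0).round(4),np.percentile(q[:,2],95).round(4))
    if n=='wrist': save(c,'pics/w9.png')
    m=mask(c,(18,90,60),(34,255,255))&(P[...,2]>.01)&(P[...,2]<.26)&(P[...,0]>.46)&(P[...,0]<.76)&(P[...,1]>-.2)&(P[...,1]<.15)
    nl,lab,st,ce=cv2.connectedComponentsWithStats(m.astype(np.uint8))
    for i in range(1,nl):
        if st[i,4]>12:
            q=P[lab==i]; print(n,st[i,4],ce[i].round(),q.mean(0).round(3),q[:,2].max().round(3),cv2.minAreaRect((q[:,:2]*1000).astype(np.float32)))
E
```

```text
time_s: 53.08
tool_pos: [0.4713, -0.0845, 0.2071]
tool_rot: [-179.9, 0.1, -1.4]
force: [5.8, 1.3, -12.4]
grip_width: 0.0102
grasp_force: 35.4
time_s: 53.58
tool_pos: [0.4714, -0.0857, 0.2089]
tool_rot: [180.0, -0.0, -1.4]
force: [-0.6, -0.3, -0.1]
grip_width: 0.0428
grasp_force: 0.0
time_s: 54.17
tool_pos: [0.4731, -0.0858, 0.333]
tool_rot: [179.9, -0.4, -1.4]
force: [0.9, 0.5, 0.5]
grip_width: 0.0524
grasp_force: 0.0
wrist 1223 bar [ 0.4923 -0.0829  0.2202] 0.2218
wrist 248 [218.  28.] [0.654 0.048 0.034] 0.039 ((655.7733154296875, 45.01985549926758), (19.342660903930664, 27.68024444580078), 55.9014892578125)
wrist 503 [258. 139.] [0.513 0.009 0.029] 0.034 ((512.288330078125, 9.653828620910645), (33.793853759765625, 28.486108779907227), 88.07199096679688)
scene 114 bar [ 0.49   -0.0837  0.2198] 0.2228
scene 43 [358. 233.] [ 0.671 -0.027  0.032] 0.153 ((692.1275634765625, -60.00205612182617), (18.827041625976562, 102.5064468383789), 33.84600830078125)
side 131 bar [ 0.4876 -0.0876  0.2185] 0.222
side 102 [285. 217.] [0.506 0.004 0.026] 0.034 ((507.0426940917969, 6.897668838500977), (39.810176849365234, 27.71420669555664), 83.31937408447266)
side 52 [335. 218.] [ 0.656 -0.028  0.027] 0.151 ((641.3965454101562, -73.7546157836914), (123.85900115966797, 27.269691467285156), 72.67721557617188)
side 83 [317. 222.] [ 0.598 -0.042  0.036] 0.152 ((590.1632080078125, -80.51971435546875), (117.1696548461914, 27.465776443481445), 78.69026947021484)
```

View pics/w9.png

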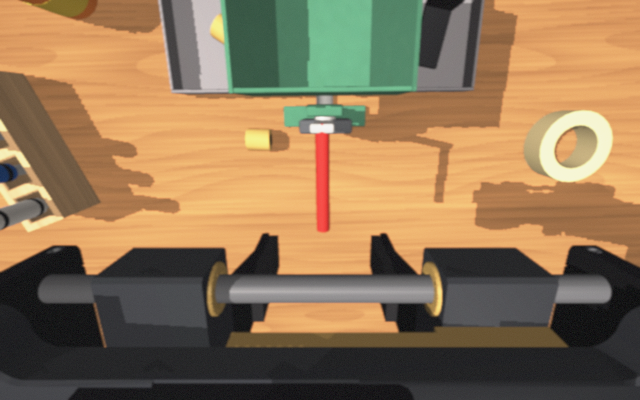

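The bushing lies on the table at (258,139) with its axis along y, close to the stand foot, which ends at about (285,117). Before choosing a grasp I'll check clearances to the counterweight and tub, and whether the bushing is still rolling.

```bash
python3 - <<'E'
from h import *
for n in ['wrist','scene','side']:
    c=cam(n);P=cloud(c);x,y,z=P[...,0],P[...,1],P[...,2]; ok=c['range_z']>0
    for (x0,x1,z0,z1,l) in [(.48,.525,.04,.24,'bar'),(.525,.56,.04,.10,'cwlow'),(.525,.56,.1,.24,'cwhigh'),(.5,.56,.006,.03,'foot'),(.565,.7,.14,.235,'tub'),(.565,.71,.025,.045,'bin')]:
        m=ok&(x>x0)&(x<x1)&(z>z0)&(z<z1)&(y>-.2)&(y<(.4 if l=='bin' else .0)); q=P[m]
        if len(q)>5: print(n,l,len(q),'x',q[:,0].min().round(3),'ymax',np.percentile(q[:,1],99).round(3),'z',np.percentile(q[:,2],[1,99]).round(3))
    m=mask(c,(18,90,60),(34,255,255))&(z>.006)&(z<.06)&(abs(x-.51)<.04)&(abs(y-.01)<.04); q=P[m]
    print(n,'BUSH',len(q),'x',np.percentile(q[:,0],[1,99]).round(4),'y',np.percentile(q[:,1],[1,99]).round(4), 'top',q[q[:,2]>q[:,2].max()-.003].mean(0).round(4))
E
```

```text
wrist bar 769 x 0.48 ymax -0.077 z [0.215 0.222]
wrist cwlow 23 x 0.541 ymax -0.063 z [0.074 0.091]
wrist cwhigh 1505 x 0.525 ymax -0.059 z [0.117 0.222]
wrist foot 955 x 0.5 ymax -0.001 z [0.006 0.029]
wrist tub 17876 x 0.565 ymax -0.013 z [0.151 0.224]
wrist bin 1680 x 0.566 ymax 0.34 z [0.025 0.044]
wrist BUSH 518 x [0.4989 0.5269] y [-0.0069  0.0265] top [0.5117 0.01   0.0321]
scene bar 73 x 0.481 ymax -0.077 z [0.108 0.223]
scene cwlow 193 x 0.525 ymax -0.07 z [0.042 0.098]
scene cwhigh 125 x 0.525 ymax -0.073 z [0.101 0.224]
scene foot 269 x 0.5 ymax -0.031 z [0.006 0.028]
scene tub 3082 x 0.565 ymax -0.013 z [0.151 0.225]
scene bin 738 x 0.565 ymax 0.343 z [0.025 0.044]Traceback (most recent call last):
  File "<stdin>", line 8, in <module>
    return _quantile_unchecked(
        a, q, axis, out, overwrite_input, method, keepdims, weights)
    return _ureduce(a,
                    func=_quantile_ureduce_func,
    ...<5 lines>...
                    overwrite_input=overwrite_input,
                    method=method)
    r = func(a, **kwargs)
    result = _quantile(arr,
                       quantiles=q,
    ...<2 lines>...
                       out=out,
                       weights=wgt)
    slices_having_nans = np.isnan(arr[-1, ...])
                                  ~~~^^^^^^^^^
IndexError: index -1 is out of bounds for axis 0 with size 0
```

```bash
python3 -m jog '[[0.7,0,0,0,-0.15],[0.7,0,0,0,-0.15],[0.7,0,0,0,-0.15],[0.7,0,0,0,-0.15],[0.7,0,0,0,-0.15],[0.7,0,0,0,-0.15],[0.7,0,0,0,-0.15],[0.7,0,0,0,-0.15],[0.7,0,0,0,-0.15],[0.7,0,0,0,-0.15],[0.7,0,0,0,-0.15],[0.7,0,0,0,-0.15]]'
python3 -m jog '[[0.7,0,0,0,-0.15],[0.7,0,0,0,-0.15],[0.7,0,0,0,-0.15],[0.7,0,0,0,-0.15],[0.7,0,0,0,-0.15],[0.7,0,0,0,-0.03],[0.7,0,0,0,0]]'
python3 - <<'E'
from h import *
plan(.511,.016,.024,115)
E
```

```text
time_s: 55.42
tool_pos: [0.4709, -0.0855, 0.3273]
tool_rot: [-179.9, 0.0, 79.9]
force: [0.4, -0.1, 0.3]
grip_width: 0.0607
grasp_force: 0.0
time_s: 56.0
tool_pos: [0.471, -0.0855, 0.3277]
tool_rot: [-179.9, -0.0, 114.6]
force: [0.5, 0.7, 0.4]
grip_width: 0.0606
grasp_force: 0.0
plan shares [ 3.77  3.95 15.18] turn -0.01
```

```bash
python3 -m jog '[[0.7,0.94,0.99,0,0],[0.7,0.94,0.99,0,0],[0.7,0.94,0.99,0,0],[0.7,0.94,0.99,0,0],[0.7,0,0,0,0],[0.7,0,0,0,0]]'
python3 - <<'E'
from h import *
plan(.511,.016,.024,115)
c=cam('wrist'); P=cloud(c);x,y,z=P[...,0],P[...,1],P[...,2]
m=mask(c,(18,90,60),(34,255,255))&(z>.006)&(z<.06)&(x<.55)&(x>.4)&(abs(y-.01)<.06); q=P[m]
print(len(q)); 
if len(q): print('x',np.percentile(q[:,0],[1,99]).round(4),'y',np.percentile(q[:,1],[1,99]).round(4))
E
```

```text
time_s: 56.5
tool_pos: [0.512, 0.0175, 0.3279]
tool_rot: [-179.9, -0.0, 114.7]
force: [0.7, -0.3, 0.3]
grip_width: 0.0607
grasp_force: 0.0
plan shares [-0.06 -0.06 15.19] turn -0.01
470
x [0.4968 0.5253] y [-0.0051  0.0281]
```

```bash
python3 -m jog '[[0.7,-0.05,-0.05,1,0],[0.7,0,0,1,0],[0.7,0,0,1,0],[0.7,0,0,1,0],[0.7,0,0,1,0],[0.7,0,0,1,0],[0.7,0,0,1,0],[0.7,0,0,1,0],[0.7,0,0,0.5,0],[0.7,0,0,0,0]]'
python3 -m jog '[[0.7,0,0,0.7,0],[0.7,0,0,0.7,0],[0.7,0,0,0.7,0],[0.7,0,0,0.7,0],[0.7,0,0,0,0]]'
python3 -c "
from h import *
plan(.511,.016,.024,115)"
```

```text
time_s: 57.38
tool_pos: [0.5095, 0.013, 0.1561]
tool_rot: [-179.7, -0.1, 114.5]
force: [0.1, -0.4, -0.1]
grip_width: 0.0614
grasp_force: 0.0
time_s: 57.8
tool_pos: [0.5103, 0.0137, 0.1012]
tool_rot: [-179.8, -0.1, 114.6]
force: [0.1, -0.7, -0.8]
grip_width: 0.061
grasp_force: 0.0
plan shares [0.09 0.09 3.86] turn -0.01
```

```bash
python3 -m jog '[[0.7,0.05,0.05,0.7,0],[0.7,0,0,0.7,0],[0.7,0,0,0.7,0],[0.7,0,0,0.7,0],[0.7,0,0,0.7,0],[0.7,0,0,0.3,0],[0.7,0,0,0,0],[0.7,0,0,0,0]]' 25
python3 -m jog '[[0,0,0,0,0],[0,0,0,0,0],[0,0,0,0,0],[0,0,0,0,0],[0,0,0,0,0],[0,0,0,0,0],[0,0,0,0,0],[0,0,0,0,0],[0,0,0,0,0],[0,0,0,0,0]]'
```

```text
time_s: 58.47
tool_pos: [0.5127, 0.0156, 0.0275]
tool_rot: [179.9, 0.0, 114.6]
force: [0.6, -0.3, -0.2]
grip_width: 0.0609
grasp_force: 0.0
time_s: 59.3
tool_pos: [0.5123, 0.0158, 0.0269]
tool_rot: [180.0, 0.0, 114.7]
force: [-0.6, -0.7, 4.4]
grip_width: 0.0372
grasp_force: 22.4
```

```bash
python3 -m jog '[[0,0,0,0,0],[0,0,0,0,0],[0,0,0,0,0],[0,0,0,0,0],[0,0,0,-0.5,0],[0,0,0,-1,0],[0,0,0,-1,0],[0,0,0,-1,0],[0,0,0,-1,0],[0,0,0,0,0]]'
```

```text
time_s: 60.13
tool_pos: [0.5143, 0.0163, 0.1204]
tool_rot: [179.7, 0.1, 114.7]
force: [1.0, 0.4, -0.6]
grip_width: 0.0375
grasp_force: 22.5
```

```bash
python3 - <<'E'
from h import *
c=dict(np.load('/tmp/w1.npz'))
for n,c in [('w1',c),('scene',cam('scene')),('side',cam('side'))]:
    P=cloud(c);x,y,z=P[...,0],P[...,1],P[...,2]
    m=(z>.030)&(z<.040)&(x>.55)&(x<.73)&(y>-.0)&(y<.2)&(hsv(c)[...,1]<80); q=P[m]
    print(n,len(q),np.percentile(q[:,0],[1,99]).round(3),np.percentile(q[:,1],[1,99]).round(3))
    m=mask(c,(18,90,60),(34,255,255))&(z>.006)&(z<.08)&(x<.72)&(x>.55)&(abs(y-.03)<.12); q=P[m]
    if n!='w1' and len(q): print('brass',len(q),q.min(0).round(3),q.max(0).round(3))
plan(.64,.10,.16)
E
```

```text
w1 692 [0.578 0.707] [0.002 0.119]
scene 93 [0.655 0.706] [0.015 0.119]
brass 53 [ 0.656 -0.026  0.007] [0.675 0.047 0.041]
side 23 [0.571 0.576] [0.005 0.111]
brass 141 [ 0.571 -0.08   0.007] [0.718 0.007 0.043]
plan shares [ 1.15  7.57 -2.15] turn 0
```

```bash
python3 -m jog '[[0,0,0,-1,0],[0,1,0,-1,0],[0,1,0,0,0],[0,0,0,0,0]]'
python3 -c "
from h import *
plan(.64,.085,.15)"
```

```text
time_s: 60.57
tool_pos: [0.4936, 0.0564, 0.1561]
tool_rot: [-180.0, -0.1, 114.9]
force: [-0.3, 1.1, -0.9]
grip_width: 0.0371
grasp_force: 22.5
plan shares [-1.79  7.24  0.3 ] turn 0
```

```bash
python3 -m jog '[[0,0,0.9,0,0],[0,-0.25,0.9,0,0],[0,-0.25,0.9,0,0],[0,-0.25,0.9,0,0],[0,-0.25,0.9,0,0],[0,-0.25,0.9,0,0],[0,-0.25,0.9,0,0],[0,-0.25,0.9,0,0],[0,0,0,0,0]]'
python3 - <<'E'
from h import *
plan(.64,.085,.045)
c=cam('wrist'); save(c,'pics/w10.png')
E
```

```text
time_s: 61.32
tool_pos: [0.6423, 0.0805, 0.1536]
tool_rot: [-179.9, -0.1, 114.7]
force: [-0.0, -0.4, -0.8]
grip_width: 0.0373
grasp_force: 22.5
plan shares [ 0.24 -0.    5.43] turn 0
```

View pics/w10.png

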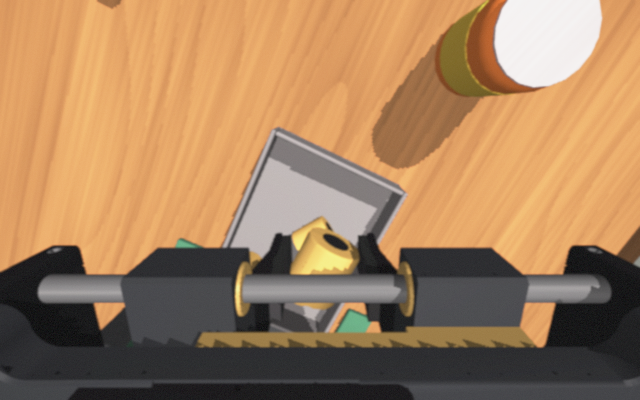

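The bushing is held at (325,250), over the empty bin. I'll lower it and release.

```bash
python3 -m jog '[[0,0.3,0,1,0],[0,0,0,1,0],[0,0,0,1,0],[0,0,0,0.8,0],[0,0,0,0.6,0],[0,0,0,0.4,0],[0,0,0,0,0],[0,0,0,0,0]]'
```

```text
time_s: 62.03
tool_pos: [0.638, 0.0859, 0.0603]
tool_rot: [-180.0, -0.0, 114.7]
force: [-0.3, -1.0, -1.2]
grip_width: 0.0375
grasp_force: 22.5
```

```bash
python3 -m jog '[[0,0,0,0.4,0],[0,0,0,0.3,0],[0,0,0,0,0],[0.65,0,0,0,0],[0.65,0,0,0,0],[0.65,0,0,0,0],[0.65,0,0,0,0],[0.65,0,0,0,0],[0.65,0,0,0,0],[0.65,0,0,0,0]]'
python3 -m jog '[[0.65,0,0,-1,0],[0.65,0,0,-1,0],[0.65,0,0,-1,0],[0.65,0,0,-1,0],[0.65,0,0,-1,0],[0.65,0,0,-1,0],[0.65,0,0,-1,0],[0.65,0,0,-1,0],[0.65,0,0,-1,0],[0.65,0,0,-1,0],[0.65,0,0,-1,0],[0.65,0,0,-1,0]]'
python3 -m jog '[[0.65,0,0,-1,0],[0.65,0,0,-1,0],[0.65,0,0,-1,0],[0.65,1,0,0,0],[0.65,1,0,0,0],[0.65,1,0,0,0],[0.65,1,0,0,0],[0.65,1,0,0,0],[0.65,1,0,0,0],[0.65,0,0,0,0],[0.65,0,0,0,0]]'
python3 - <<'E'
from h import *
c=cam('side'); cv2.imwrite('pics/f_side.png',cv2.resize(c['color'][110:310,230:430,::-1],None,fx=3,fy=3))
w=cam('wrist'); save(w,'pics/f_w.png')
for n,c in (('side',c),('wrist',w),('scene',cam('scene'))):
    P=cloud(c);z=P[...,2]; m=mask(c,(18,90,60),(34,255,255))&(z>.006)&(z<.1)&(abs(P[...,0]-.62)<.15)&(abs(P[...,1])<.14)
    nl,lab,st,ce=cv2.connectedComponentsWithStats(m.astype(np.uint8))
    for i in range(1,nl):
        if st[i,4]>8: print(n,st[i,4],ce[i].round(),P[lab==i].mean(0).round(3))
    m=mask(c,(0,150,60),(6,255,255))&(z>.15)&(z<.24)&(abs(P[...,0]-.48)<.06); 
    if m.sum()>5: print('bar',P[m].mean(0).round(4))
E
```

```text
time_s: 62.87
tool_pos: [0.6383, 0.0859, 0.0467]
tool_rot: [180.0, 0.0, 114.7]
force: [0.3, 0.8, 0.0]
grip_width: 0.0566
grasp_force: 0.0
time_s: 63.87
tool_pos: [0.6381, 0.086, 0.2876]
tool_rot: [180.0, 0.0, 114.7]
force: [0.1, 0.2, -0.3]
grip_width: 0.0565
grasp_force: 0.0
time_s: 64.78
tool_pos: [0.5876, 0.1963, 0.3468]
tool_rot: [180.0, 0.0, 114.8]
force: [0.1, -0.6, -0.3]
grip_width: 0.0568
grasp_force: 0.0
side 59 [335. 218.] [ 0.656 -0.024  0.02 ]
side 78 [317. 222.] [ 0.599 -0.036  0.029]
bar [ 0.4876 -0.0876  0.2184]
wrist 763 [321. 248.] [0.645 0.065 0.032]
wrist 62 [280. 271.] [ 0.601 -0.009  0.018]
scene 9 [369. 217.] [0.667 0.041 0.028]
scene 45 [358. 233.] [ 0.668 -0.022  0.022]
bar [ 0.4906 -0.0839  0.2197]
```

View pics/f_side.png

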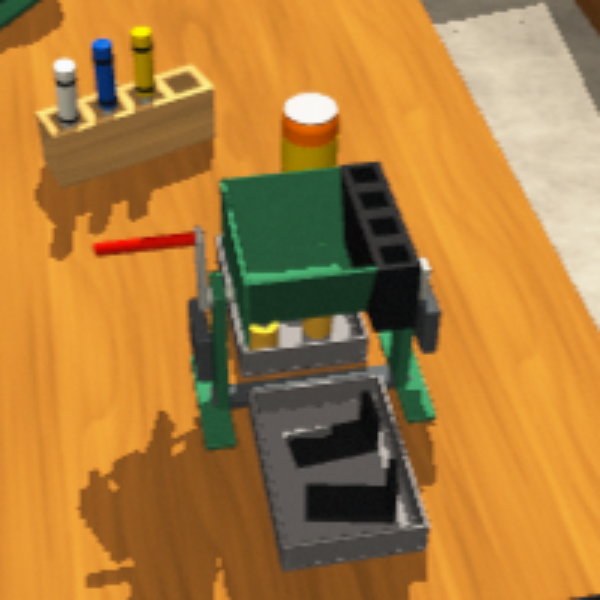

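View pics/f_w.png

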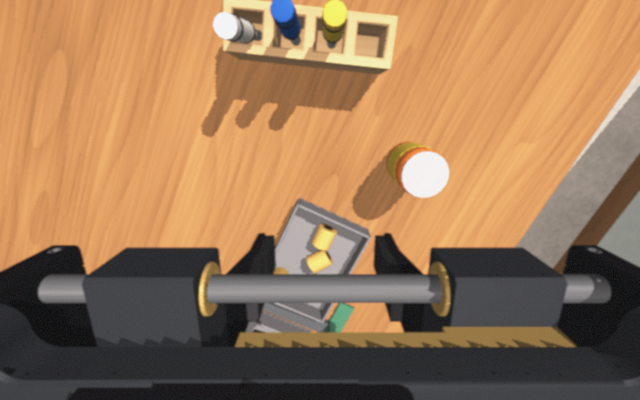

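All four bushings are in the empty bin: two at (321,248) in the wrist view, two under the tub at (.599,-.036) and (.656,-.024). The tub is empty and upright, the punches stand in the caddy, and the arm is clear.

```bash
python3 -c "
from h import *
print(env.get_obs()['time_s'],env.sign_off())"
```

```text
the job is handed in; nothing more can be done
64.9333 None
```

I handed the job in at 64.9 s: all three punches stand in the caddy, all four bushings are in the bin without brackets (one rolled onto the table during tipping and I put it in the bin by hand), and the tub is upright and empty; the sign-off returned no verdict.

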